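# Stamp the notebook in the corner of the sloping board

## Task

The notebook rests on the ledge of the sloping board: slide it along until it is fully home in the corner, flat against both the ledge and the side stop. Then fetch the self-inking stamp from its tray and set it on the cover in that same corner, its long side along the ledge; keep it pushed snugly against ledge and side stop while you press its red cap all the way down, square to the cover, for at least half a second. Stand the stamp upright in its tray bay again and let go; press it nowhere else, leave the notebook home in the corner, and leave the other things on the counter as they are.

Things in the scene. Friction and masses are not known exactly. Their poses are not given: they have to be found in the camera images.
- corner (a point): Where the inner faces of ledge and side stop meet, on the board's rubber face. Axes: x up the 30 degree slope, square to the ledge; y along the ledge, out through the side stop (to the robot's left; the free face lies at -y, down to -252 mm); z square off the board. Ledge: x < 0, 6 mm thick, over the whole width. Side stop: y > 0, 6 mm thick, x = 0 to 125 mm. Both rise 24 mm off the face
- desk: Sloping stamping board, fixed: birch plywood with a dark rubber mat, 280 mm wide, 190 mm up the slope, tilted 30 degrees, low edge toward the robot, its face 30 mm above the counter at the front and 125 mm at the back; aluminium ledge along the low edge, aluminium side stop on the left, held by two brass screws. Origin on the counter under its middle, z up
- notebook: Coral-red pocket notebook, closed and rigid, 90 x 140 x 12 mm, 110 g, loose on the board with its 140 mm side on the ledge, 20 to 50 mm short of the side stop at the start. Origin at the centre of its underside; use notebook_mid for its edges, which stand 6 degrees off this body's axes
- notebook_mid (a point): Centre of the notebook's underside, axes along its edges: x along the 90 mm side (up the slope), y along the 140 mm side, z out of the cover. Fully home it is at x = 45, y = -70, z = 0 mm in the frame of corner, axes parallel
- stamp: Self-inking stamp, 60 g: black foot block 46 x 30 x 20 mm, red cap 50 x 31 mm, 64 to 80 mm above the foot's underside (hold it by the cap, across the 31 mm). Origin at the centre of the underside, x along the 46 mm side, z up through the cap; either way round is the same. Home on the cover its origin is at x = 15, y = -23, z = 12 mm in the frame of corner, its x axis along the ledge
- stamp_cap (a joint): Travel of the red cap: 0 up, 0.014 m fully down. Sprung: about 12 N to start it, 14.5 N at the bottom; rises by itself
- cap_top (a point): Centre of the cap's top face, 80 mm above the foot when up
- tray: Grey desk tray, fixed, 95 x 172 x 12 mm with 3 mm walls and floor and a low divider; origin at the centre of its underside, y along the 172 mm side. The +y bay is the stamp's; the -y bay holds a round ink tin (70 mm across, top 21 mm up), fixed
- tray_bay (a point): Centre of the stamp bay's floor, 3 mm above the counter, axes as the tray's; the bay is 89 mm (x) by 81 mm (y) inside. The stamp starts in it and must end in it, its centre within 25 mm of this point along either axis
- stapler: Bystander: green stapler, about 124 x 78 x 46 mm, origin at the centre of its underside
- glue_stick: Bystander: glue stick, white and yellow with an orange cap, 26 mm across, 94 mm tall, origin under its centre
- cards: Bystander: low pile of cream cards, 67 x 104 x 11 mm, origin under its centre
- tape_dispenser: Bystander: coral tape dispenser, 139 x 69 x 76 mm, origin under its centre
- roll_a: Bystander: roll of yellow patterned paper tape lying flat, 46 mm across, 15 mm high
- roll_b: Bystander: roll of green striped paper tape lying flat, 46 mm across, 15 mm high
- eraser: Bystander: white eraser in a blue sleeve, 46 x 37 x 12 mm, origin under its centre
Not all that is in view belongs to the job. What is shaped like the stamp but yellow is not meant.

How it is judged:
On the way, in this order (a step that is already met when the one before it is completed fails the run):
1. the notebook is home in the corner: within about 2 mm of ledge and side stop, flat and square to them (2 degrees) (x of notebook_mid in the frame of corner between 0.04 and 0.047 m and y of notebook_mid in the frame of corner between -0.0725 and -0.065 m and z of notebook_mid in the frame of corner below 0.003 m and angle between the y axis of notebook_mid and the y axis of corner, either way round below 0.035 rad and angle between the z axis of notebook_mid and the z axis of corner, either way round below 0.035 rad), for 0.2 s.
2. the stamp is on the cover in the corner, within 2.5 mm of both stops, pushed against them (over 0.5 N), square (3.5 degrees), cap down over 12.5 mm, for 0.5 s, notebook home (x of stamp in the frame of corner between 0.01 and 0.0175 m and y of stamp in the frame of corner between -0.0255 and -0.018 m and z of stamp in the frame of corner between 0.008 and 0.0145 m and angle between the x axis of stamp and the y axis of corner, either way round below 0.06 rad and angle between the z axis of stamp and the z axis of corner, either way round below 0.06 rad and value of joint stamp_cap above 0.0125 m and contact force between stamp and desk above 0.5 N and x of notebook_mid in the frame of corner between 0.04 and 0.0475 m and y of notebook_mid in the frame of corner between -0.073 and -0.065 m and z of notebook_mid in the frame of corner below 0.003 m and angle between the y axis of notebook_mid and the y axis of corner, either way round below 0.04 rad and angle between the z axis of notebook_mid and the z axis of corner, either way round below 0.04 rad), for 0.5 s.
At the end, for the whole second after the job is handed in: The stamp stands upright and at rest in its own tray bay, released, cap up; the notebook lies flat and square in the corner, within about 2.5 mm of ledge and side stop; nothing else was moved (angle between stamp's own z axis and vertical below 0.05 rad and x of stamp in the frame of tray_bay between -0.03 and 0.03 m and y of stamp in the frame of tray_bay between -0.026 and 0.026 m and z of stamp in the frame of tray_bay between -0.002 and 0.003 m and value of joint stamp_cap below 0.002 m and linear speed of each of stamp, notebook below 0.01 m/s and x of notebook_mid in the frame of corner between 0.04 and 0.0475 m and y of notebook_mid in the frame of corner between -0.073 and -0.065 m and z of notebook_mid in the frame of corner below 0.003 m and angle between the y axis of notebook_mid and the y axis of corner, either way round below 0.04 rad and angle between the z axis of notebook_mid and the z axis of corner, either way round below 0.04 rad); the robot touches nothing.
It fails at once if the cap is down over 7 mm while the stamp is not square in the corner (over 4 mm off a stop) or the notebook is not home: a spoilt imprint (value of joint stamp_cap above 0.007 m and not (x of stamp in the frame of corner between 0.01 and 0.019 m and y of stamp in the frame of corner between -0.027 and -0.018 m and z of stamp in the frame of corner between 0.008 and 0.0145 m and angle between the x axis of stamp and the y axis of corner, either way round below 0.09 rad and angle between the z axis of stamp and the z axis of corner, either way round below 0.09 rad and x of notebook_mid in the frame of corner between 0.04 and 0.049 m and y of notebook_mid in the frame of corner between -0.074 and -0.065 m and z of notebook_mid in the frame of corner below 0.004 m and angle between the y axis of notebook_mid and the y axis of corner, either way round below 0.06 rad and angle between the z axis of notebook_mid and the z axis of corner, either way round below 0.06 rad)).
It fails at once if another thing on the counter is shifted by more than 15 mm (distance of any of stapler, glue_stick, cards, tape_dispenser, roll_a, roll_b, eraser from where it was at the start of the episode above 0.015 m).
It also fails if it takes over 61 s, if anything falls off the work surface, if the arm or the gripper's body presses on something with over 40 N, if the wrist force passes 120 N, or if a joint passes its speed limit or range.

## Robot

A 7-joint arm with a two-finger parallel gripper is mounted at the origin on a cart in front of the work surface, level with it; the furniture and walls round the work are solid. World frame = base frame: x ahead of the robot, y to its left, z up, the work surface at z = 0. Lengths are in m, angles in rad, forces in N, time in s.
With the tool pointing down it reaches from about 0.4 to 0.875 m from the base axis. Payload 19.3 kg.
Tool frame: the origin (TCP) lies at the very end of the fingers, on their centre line; the grasp point (between the pads) lies 19 mm behind it; z points along the fingers, y is the line along which they close (so a half turn about z gives the same grasp; the last joint's range is limited). The gripper opens to 85 mm and grips with 20 to 120 N. Pads are 22 mm wide; open, the fingers measure 114 mm over their backs; the gripper's body (76 mm by 85 mm) begins 54 mm behind the grasp point. The pads swing forward as they close: fully open they stand 13 mm farther back than shut.
Start: joints at [1.038, 0.521, -0.036, 1.599, 0.021, 1.021, -0.113], TCP at [0.279, -0.559, 0.231] pointing down, gripper open.
Joint ranges: [-2.91, 2.91], [-0.3, 2.13], [-1.5, 1.42], [0.17, 2.43], [-1.26, 4.41], [0.16, 1.93], [-2.52, 2.52]. Speed limits (rad/s): [1.89, 1.89, 2.39, 2.39, 3.01, 3.01, 3.01].

## Interface

Orientations are given as [roll, pitch, yaw] about the fixed x, y, z axes, in that order (R = Rz(yaw) Ry(pitch) Rx(roll)).
In Python, from workcell import bot gives the robot as it stands. The module is installed in compiled form; this text tells all that it offers.
- The arm moves only by the tool apply_moves, never from a script. Its arguments are lists of equal length, an entry for each row: "claw": the finger opening in m, from 0 to 0.0854; "xyz": the shift along the tool's x, y, z in m, a list of three; "twist": the turn, a rotation vector about the tool's x, y, z in rad, a list of three. A call has 1 to 20 rows; each row shifts and turns the commanded pose from where the row before left it, along the tool's axes as they then stand; what a row does not reach is not made up. A row lasts 1/10 s, in which the tool goes at most 50 mm and 8.59 degrees, less where a joint would pass 70% of its speed; a pose out of reach is approached as far as the arm can. A call with a gripper value outside its range is refused whole. The fingers move at their own pace and stop on an object; "force" is the grip in N (left out, the last holds). Time passes only in rows, so rows that do not move let the fingers close. It gives the time, the measured TCP pose, the force, the opening and the grip force at its end, in the units of the state.
- bot.observe(): the state, without advancing time (a new reading comes with each control period).
- bot.grab_frame(name): name is "scene" or "side" or "wrist"; returns a dict with "img" (420x560x3 uint8, red, green, blue), "vfov" (degrees; the focal length in pixels is half the picture's height over the tangent of half this angle, whatever the lens; pixels are square), "cx", "cy" (the principal point, pixels), "view" (4x4, takes a point from world to camera coordinates). Camera axes: x right, y up, looking along -z (the intrinsics and any distortion apply to the point x, -y, -z); pixel columns grow to the right and rows downward; lengths in m; the calibration is good to about 2 mm. The wrist camera is an equidistant fisheye: a pixel r from the principal point sees the ray r / f radians off the axis. A picture is of the moment at which its call begins. There is no depth.
- bot.job_done(): hands the job in; it is judged then, once.
Trained networks look in the newest picture that a camera, given by its name, has taken for a name from the list of things; names that differ only in an ending like _2 or _b are one class to them, and where a whole thing is asked for, a point or a joint stands for the part that bears it (a point fixed in the world has none). Each returns a list of dicts, best first, with "score" (0 to 1); they miss things now and then, are a little off and sometimes report something else, mostly with a low value. They report only what shows in the picture. A call takes as long as a camera call. They do not tell look-alikes from the thing itself.
- bot.find_in(camera, query): "position" ([x, y, z] in m, in world coordinates, good to about 4 mm: the middle of the surface that is visible of it).
The state is a dict: "clock": time; "qpos": joint angles; "qd": joint speeds; "joint_efforts": joint torques, N m; "position": TCP position; "tool_rot": TCP orientation; "force": force on the tool from outside, world axes, zero at the start; "moment": the same for the moment, N m; "grip_width": finger opening in m; "finger_force": force on a finger pad.
Only numpy, scipy, OpenCV 4.12 (cv2) and the standard library are available. Lean on these libraries where they do the work, as an engineer would, in place of code of your own. Each camera call takes 0.05 s, during which the arm holds its last target. There are 200 camera calls.

## Working session

There is one attempt and no reset: what is moved stays moved. The work goes in short steps, Python scripts to look and compute and a tool call to move; the robot and the scene stay as the last step left them, time stands still between calls to the robot, and variables do not carry over. Pictures are saved under pics/ and viewed, at most 10 in all, crops included, and the job is handed in when it is done.

Besides the shell and the picture viewer there is one more tool, called after "Call:" as name(argument=value, ...), one argument or row to a line, values as JSON. apply_moves: Moves the arm, as the interface text tells. Its arguments: {"type":"object","properties":{"claw":{"type":"array"},"xyz":{"type":"array"},"twist":{"type":"array"},"force":{"type":"number"}},"required":["claw","xyz","twist"]}

```bash
mkdir -p pics; cat > h.py <<'E'
import numpy as np, cv2
from workcell import bot
from scipy.spatial.transform import Rotation as R
def grab(n,fn=None):
    f=bot.grab_frame(n)
    if fn: cv2.imwrite('pics/'+fn,f['img'][:,:,::-1])
    return f
def foc(f): return f['img'].shape[0]/2/np.tan(np.radians(f['vfov'])/2)
def proj(f,P,fish=False):
    P=np.atleast_2d(P);V=np.array(f['view']);c=P@V[:3,:3].T+V[:3,3]
    x,y,z=c[:,0],-c[:,1],-c[:,2]
    if fish:
        r=np.hypot(x,y);t=np.arctan2(r,z);s=foc(f)*t/np.maximum(r,1e-9)
    else: s=foc(f)/z
    return np.c_[f['cx']+s*x,f['cy']+s*y]
def ray(f,uv,fish=False):
    d=(np.array(uv,float)-[f['cx'],f['cy']])/foc(f)
    if fish:
        t=np.hypot(*d);k=np.sin(t)/max(t,1e-9);v=np.array([d[0]*k,-d[1]*k,-np.cos(t)])
    else: v=np.array([d[0],-d[1],-1.])
    V=np.array(f['view']);Rm=V[:3,:3];o=-Rm.T@V[:3,3];v=Rm.T@v
    return o,v/np.linalg.norm(v)
def plane(f,uv,z,fish=False):
    o,v=ray(f,uv,fish);return o+v*(z-o[2])/v[2]
def tri(rs):
    A=sum(np.eye(3)-np.outer(v,v) for o,v in rs);b=sum((np.eye(3)-np.outer(v,v))@o for o,v in rs)
    return np.linalg.solve(A,b)
E
python3 - <<'E'
from h import *
fs={n:grab(n,n+'0.png') for n in('scene','side','wrist')}
s=bot.observe();print(s['clock'],s['position'],s['tool_rot'],s['force'])
for n,f in fs.items(): print(n,f['vfov'],f['cx'],f['cy'],np.round(f['view'],3).tolist())
for q in['desk','notebook','stamp','cap_top','tray','stapler','glue_stick','cards','tape_dispenser','roll_a','eraser']:
  for c in('scene','side'):
    for d in bot.find_in(c,q)[:3]:
        print(q,c,round(d['score'],2),np.round(d['position'],3),proj(fs[c],d['position'])[0].round())
E
cd pics; python3 -c "
import cv2,numpy as np
a=[cv2.imread(n+'0.png') for n in('scene','side')]
"
```

```text
0.15 [ 0.27888486 -0.55908748  0.23088177] [-3.14081225e+00  5.86172290e-05  4.62731341e-01] [ 0.35939849 -0.02518706 -0.32186382]
scene 51.28515483301773 276.6892154140108 220.57757588972268 [[0.997, 0.077, -0.019, -0.489], [-0.036, 0.65, 0.759, 0.0], [0.071, -0.756, 0.651, -1.375], [0.0, 0.0, 0.0, 1.0]]
side 57.41725742079129 282.7415406102715 201.85767848141703 [[-0.882, -0.47, -0.02, 0.412], [0.246, -0.497, 0.832, -0.234], [-0.401, 0.729, 0.555, -0.726], [0.0, 0.0, 0.0, 1.0]]
wrist 65.70646984690485 275.58420211573383 202.6446133154553 [[0.446, -0.895, -0.001, -0.625], [0.86, 0.429, -0.275, 0.037], [0.247, 0.122, 0.961, -0.378], [0.0, 0.0, 0.0, 1.0]]
desk scene 0.86 [0.616 0.078 0.083] [319. 190.]
desk side 0.59 [0.605 0.225 0.082] [167. 267.]
notebook scene 0.62 [0.551 0.15  0.066] [299. 181.]
notebook side 0.71 [0.541 0.171 0.066] [211. 266.]
stamp scene 0.82 [ 0.39  -0.234  0.057] [231. 268.]
stamp scene 0.81 [ 0.509 -0.19   0.059] [278. 257.]
stamp scene 0.75 [ 0.483 -0.392  0.052] [260. 321.]
stamp side 0.88 [ 0.385 -0.204  0.047] [347. 201.]
stamp side 0.79 [ 0.507 -0.17   
[... 594 characters left out ...]
stapler side 0.6 [0.379 0.057 0.05 ] [306. 262.]
glue_stick scene 0.82 [ 0.661 -0.163  0.061] [335. 252.]
glue_stick side 0.72 [ 0.657 -0.144  0.07 ] [246. 181.]
cards scene 0.75 [ 0.649 -0.318  0.01 ] [330. 310.]
cards side 0.91 [ 0.647 -0.304  0.01 ] [278. 175.]
tape_dispenser scene 0.92 [ 0.597 -0.475  0.025] [308. 363.]
tape_dispenser side 0.82 [ 0.594 -0.441  0.027] [311. 155.]
roll_a scene 0.66 [ 0.638 -0.228  0.015] [326. 282.]
roll_a scene 0.55 [ 0.374 -0.101  0.015] [234. 244.]
roll_a side 0.63 [ 0.376 -0.098  0.015] [334. 234.]
roll_a side 0.53 [ 0.642 -0.22   0.015] [265. 186.]
eraser scene 0.45 [ 0.367 -0.334  0.016] [217. 308.]
eraser side 0.52 [ 0.362 -0.324  0.013] [368. 192.]
```

View pics/scene0.png

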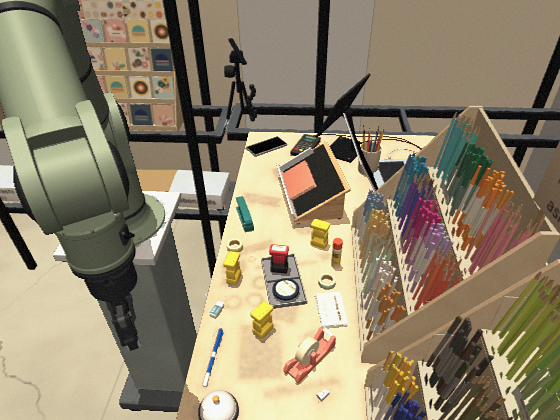

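View pics/side0.png

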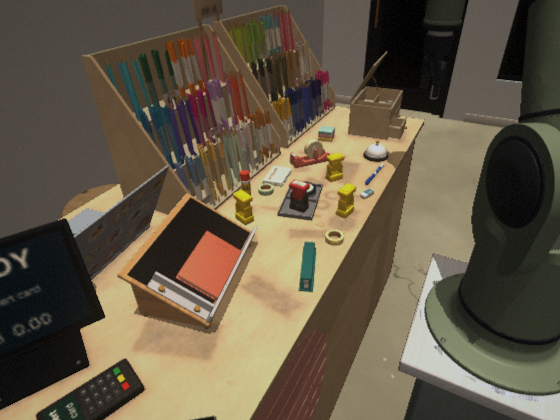

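Candidates for the stamp in scene: yellow (320,232), yellow (232,268) and yellow (262,320), plus the red-capped one in the grey tray at (279,257). In the side picture the red one is at (299,195). The task wants the red cap, so I choose the one in the tray. The board is at scene (315,185), with the coral notebook on it at (299,181).

```bash
python3 - <<'E'
import cv2,numpy as np
a=cv2.imread('pics/scene0.png');b=cv2.imread('pics/side0.png')
C=np.zeros((600,800,3),np.uint8)
def put(im,x0,y0,w,h,k,X,Y):
    c=cv2.resize(im[y0:y0+h,x0:x0+w],None,fx=k,fy=k,interpolation=cv2.INTER_CUBIC);C[Y:Y+h*k,X:X+w*k]=c
put(a,270,135,90,90,4,0,0)
put(b,120,190,145,140,3,362,0)
put(a,255,238,56,70,3,0,370); put(b,270,170,64,56,3,400,425)
cv2.imwrite('pics/comp.png',C)
E
```

```text
(no output)
```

View pics/comp.png

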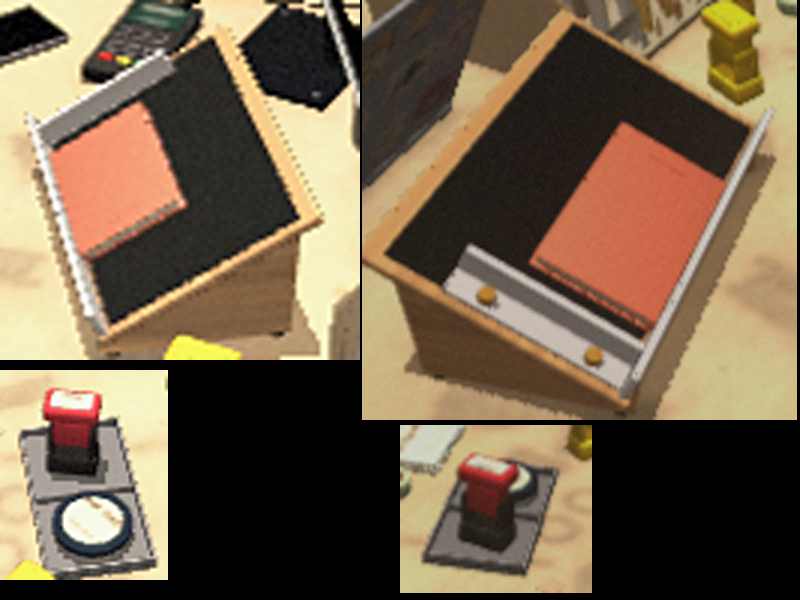

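The crops confirm the choice: red cap, black foot, in the far bay of the grey tray (scene 279,257), the ink tin in the near bay. On the board the side stop is on the left, the ledge is toward the robot, and the notebook's gap to the stop is visible.

```bash
cat >> h.py <<'E'
def T(psi,P):  # corner frame -> world
    c,s=np.cos(psi),np.sin(psi);f=np.array([c,s,0]);k=np.radians(30)
    x=f*np.cos(k)+[0,0,np.sin(k)];y=np.array([-s,c,0]);z=np.cross(x,y)
    return np.c_[x,y,z],np.array(P)
def delta(p0,R0,p1,R1):
    "shift (tool axes now) and rotvec (tool axes)"
    return R0.T@(np.array(p1)-p0),R.from_matrix(R0.T@R1).as_rotvec()
def tool(): s=bot.observe();return np.array(s['position']),R.from_euler('xyz',s['tool_rot']).as_matrix()
E
python3 - <<'E'
from h import *
s=grab('scene');d=grab('side')
S=lambda X,Y:(270+X/4,135+Y/4); D=lambda X,Y:(120+(X-362)/3,190+Y/3)
a,b=plane(s,S(32,118),.053),plane(s,S(103,330),.053);print('ledge top',a,b,np.arctan2(*(a-b)[[1,0]])-np.pi/2,np.linalg.norm(a-b))
a,b=plane(d,D(770,112),.053),plane(d,D(632,390),.053);print('ledge top side',a,b,np.arctan2(*(b-a)[[1,0]])-np.pi/2,np.linalg.norm(a-b))
for nm,f,(u1,u2) in(('s',s,(S(218,28),S(320,220))),('d',d,(D(570,12),D(364,255)))):
    a,b=plane(f,u1,.125),plane(f,u2,.125);print('back edge',a,b,np.linalg.norm(a-b))
print('stamp tri',tri([ray(s,(255+73/3,238+33/3)),ray(d,(270+87/3,170+42/3))]))
p0,R0=tool()
# look poses
for nm,p1,yaw in(('tray',[.51-.06,-.22,.24],0.0),):
    R1=R.from_euler('xyz',[np.pi,0,yaw]).as_matrix();print(nm,delta(p0,R0,p1,R1))
E
```

```text
ledge top [0.47606326 0.26012284 0.053     ] [ 0.54929421 -0.01822147  0.053     ] 0.2572647251068081 0.2878164806587199
ledge top side [0.53509008 0.00498595 0.053     ] [0.46721772 0.27391498 0.053     ] 0.24721759634336427 0.2773616364262316
back edge [0.63158401 0.29476286 0.125     ] [0.70347079 0.02824991 0.125     ] 0.27603778374840765
back edge [0.68992868 0.04371399 0.125     ] [0.6254955  0.31015497 0.125     ] 0.27412119371337584
stamp tri [ 0.51257664 -0.17960546  0.07890295]
tray (array([ 0.30446069, -0.22723755, -0.00871007]), array([-4.29298777e-05,  2.37646248e-05,  4.62744349e-01]))
```

Call:
apply_moves(
  claw=[0.085, 0.085, 0.085, 0.085, 0.085, 0.085, 0.085, 0.085, 0.085, 0.085, 0.05, 0.05, 0.05, 0.05, 0.05],
  xyz=[
    [0.03, -0.023, 0],
    [0.03, -0.023, 0],
    [0.03, -0.023, 0],
    [0.03, -0.023, 0],
    [0.03, -0.023, 0],
    [0.03, -0.023, 0],
    [0.03, -0.023, 0],
    [0.03, -0.023, 0],
    [0.03, -0.023, 0],
    [0.03, -0.023, 0],
    [0, 0, 0],
    [0, 0, 0],
    [0, 0, 0],
    [0, 0, 0],
    [0, 0, 0],
  ],
  twist=[
    [0, 0, 0],
    [0, 0, 0],
    [0, 0, 0],
    [0, 0, 0],
    [0, 0, 0],
    [0, 0, 0],
    [0, 0, 0],
    [0, 0, 0],
    [0, 0, 0],
    [0, 0, 0],
    [0, 0, 0.093],
    [0, 0, 0.093],
    [0, 0, 0.093],
    [0, 0, 0.093],
    [0, 0, 0.09],
  ],
)

```text
clock: 2.85
position: [0.4448, -0.2195, 0.2314]
tool_rot: [3.142, -0.0, -0.003]
force: [0.4, -0.9, 0.3]
grip_width: 0.0502
finger_force: 0.0
```

```bash
python3 - <<'E'
from h import *
f=grab('wrist','w1.png');s=bot.observe();print(s['clock'],s['position'],s['tool_rot'],s['force'])
import pickle;f['tcp']=s['position'];pickle.dump(f,open('w1.pkl','wb'))
for q in['stamp','cap_top','tray','desk']:
  for d in bot.find_in('wrist',q)[:3]: print(q,round(d['score'],2),np.round(d['position'],3),proj(f,d['position'],True)[0].round())
p0,R0=tool()
Rm,_=T(.25,[0,0,0])
# tool at desk: x=corner y, y=corner x, z=-corner z
R1=np.c_[Rm[:,1],Rm[:,0],-Rm[:,2]]
p1=np.array([.60,.12,.08])+Rm[:,2]*.2-R1[:,0]*.05
R2=R.from_euler('xyz',[np.pi,0,np.pi/2+.25]).as_matrix()
print(p1,delta(p0,R0,p1,R1),delta(p0,R0,p1,R2),delta(p1,R2,p1,R1))
E
```

```text
2.9 [ 0.44484572 -0.21953264  0.23138636] [ 3.14153090e+00 -2.24540233e-04 -8.77778320e-03] [0.41052282 0.24890245 0.866424  ]
stamp 0.96 [ 0.512 -0.186  0.082] [237. 115.]
stamp 0.8 [ 0.492 -0.375  0.08 ] [434. 141.]
stamp 0.74 [ 0.612 -0.08   0.077] [129.  21.]
cap_top 0.87 [ 0.621 -0.08   0.077] [130.  13.]
cap_top 0.77 [ 0.486 -0.374  0.083] [434. 147.]
cap_top 0.72 [ 0.509 -0.182  0.086] [232. 118.]
tray 0.78 [ 0.529 -0.23   0.005] [284.  98.]
tray 0.29 [ 0.513 -0.184  0.081] [234. 113.]
desk 0.84 [0.598 0.042 0.056] [47. 57.]
[0.51547896 0.04681398 0.25320508] (array([ 0.07160551, -0.26606801, -0.02187846]), array([-0.36977154,  0.47439636, -1.77053625])) (array([ 0.07160551, -0.26606801, -0.02187846]), array([ 4.37410851e-05, -1.66614437e-05, -1.81733693e+00])) (array([0., 0., 0.]), array([-5.23598776e-01,  1.99825095e-17, -8.54625909e-17]))
```

View pics/w1.png

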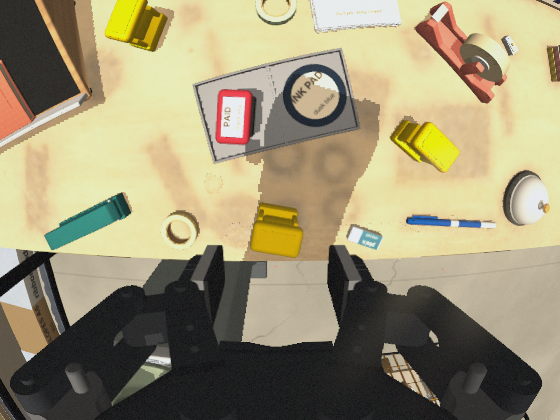

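The wrist picture shows the red stamp (cap about 219..252 × 90..143 px) in the tray, whose rim corners are (193,83), (341,48), (359,128) and (214,162). Yellow look-alikes are at (137,22), (277,230) and (428,145). Next, the board.

Call:
apply_moves(
  claw=[0.05, 0, 0, 0, 0, 0, 0, 0, 0, 0, 0, 0, 0, 0, 0, 0, 0, 0, 0, 0],
  xyz=[
    [0.012, -0.0443, -0.004],
    [0.012, -0.0443, -0.004],
    [0.012, -0.0443, -0.004],
    [0.012, -0.0443, -0.004],
    [0.012, -0.0443, -0.004],
    [0.012, -0.0443, -0.004],
    [0, 0, 0],
    [0, 0, 0],
    [0, 0, 0],
    [0, 0, 0],
    [0, 0, 0],
    [0, 0, 0],
    [0, 0, 0],
    [0, 0, 0],
    [0, 0, 0],
    [0, 0, 0],
    [0, 0, 0],
    [0, 0, 0],
    [0, 0, 0],
    [0, 0, 0],
  ],
  twist=[
    [0, 0, 0],
    [0, 0, 0],
    [0, 0, 0],
    [0, 0, 0],
    [0, 0, 0],
    [0, 0, 0],
    [0, 0, -0.14],
    [0, 0, -0.14],
    [0, 0, -0.14],
    [0, 0, -0.14],
    [0, 0, -0.14],
    [0, 0, -0.14],
    [0, 0, -0.14],
    [0, 0, -0.14],
    [0, 0, -0.14],
    [0, 0, -0.14],
    [0, 0, -0.14],
    [0, 0, -0.14],
    [0, 0, -0.137],
    [0, 0, 0],
  ],
)

```text
clock: 5.1
position: [0.5166, 0.0461, 0.2552]
tool_rot: [-3.141, -0.0, 1.822]
force: [0.2, -0.6, -0.7]
grip_width: 0.0002
finger_force: 0.0
```

Call:
apply_moves(
  claw=[0, 0, 0, 0, 0],
  xyz=[
    [0, 0, 0],
    [0, 0, 0],
    [0, 0, 0],
    [0, 0, 0],
    [0, 0, 0],
  ],
  twist=[
    [-0.131, 0, 0],
    [-0.131, 0, 0],
    [-0.131, 0, 0],
    [-0.131, 0, 0],
    [0, 0, 0],
  ],
)

```text
clock: 5.6
position: [0.5143, 0.0453, 0.2546]
tool_rot: [2.615, -0.001, 1.814]
force: [-1.5, 0.1, 0.3]
grip_width: -0.0002
finger_force: 0.0
```

```bash
python3 - <<'E'
from h import *
f=grab('wrist','w2.png');s=bot.observe();print(s['clock'],s['position'],s['tool_rot'],s['force'],s['qpos'])
import pickle;f['tcp']=s['position'];pickle.dump(f,open('w2.pkl','wb'))
E
```

```text
5.65 [0.51539451 0.04553335 0.25504904] [ 2.61865646e+00 -4.04953158e-04  1.81453784e+00] [ 0.28733675  0.06639258 -0.04481229] [ 0.32891385  0.15146971 -0.5586536   2.24573226  0.24215991  0.25031539
 -0.17847087]
```

View pics/w2.png

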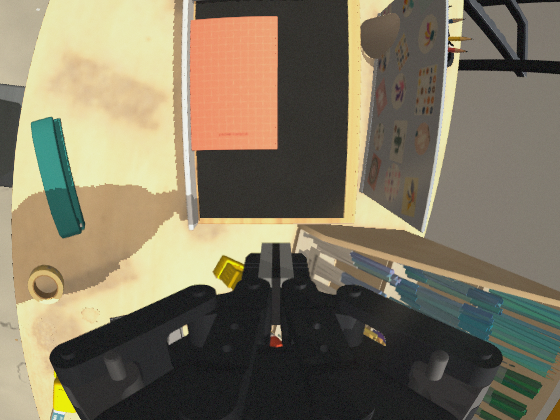

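This picture shows the notebook at cols 190–277, rows 17–149. The ledge lies along col ≈190–197, the mat ends at row ≈218, and the corner is just off the top. I'll shift left to see the corner.

Call:
apply_moves(
  claw=[0, 0, 0, 0, 0],
  xyz=[
    [0.03, 0, 0],
    [0.03, 0, 0],
    [0.03, 0, 0],
    [0.03, 0, 0],
    [0, 0, 0],
  ],
  twist=[
    [0, 0, 0],
    [0, 0, 0],
    [0, 0, 0],
    [0, 0, 0],
    [0, 0, 0],
  ],
)

```text
clock: 6.15
position: [0.4882, 0.1639, 0.2561]
tool_rot: [2.618, -0.0, 1.821]
force: [-0.5, -0.8, 1.0]
grip_width: -0.0001
finger_force: 0.0
```

```bash
python3 - <<'E'
from h import *
f=grab('wrist','w3.png');s=bot.observe();print(s['clock'],s['position'],s['tool_rot'])
import pickle;f['tcp']=s['position'];pickle.dump(f,open('w3.pkl','wb'))
cv2.imwrite('pics/w3c.png',cv2.resize(f['img'][0:270,150:450,::-1],None,fx=2,fy=2,interpolation=cv2.INTER_CUBIC))
E
```

```text
6.2 [0.48849788 0.16180562 0.25573645] [2.61844220e+00 4.42792731e-04 1.81968873e+00]
```

View pics/w3c.png

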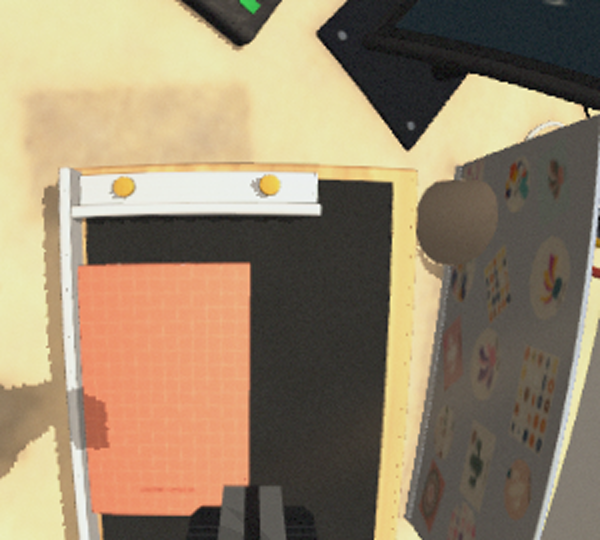

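```bash
cat > fit.py <<'E'
from h import *
import pickle
from scipy.optimize import least_squares
w2,w3=[pickle.load(open(n,'rb')) for n in('w2.pkl','w3.pkl')]
W3=lambda X,Y:(150+X/2,Y/2)
N=lambda a,b:('n',a,b); C=lambda *a:('c',)+a
obs=[(w3,N(0,0),W3(79,265)),(w3,N(90,0),W3(249,262)),(w3,N(0,-140),W3(93,513)),
(w3,C(125,0,24),W3(321,214)),(w3,C(125,6,24),W3(321,206)),(w3,C(0,0,24),W3(76,217)),
(w2,N(0,-140),(191,149)),(w2,N(90,-140),(277,150)),(w2,N(90,0),(276,16)),(w2,N(0,0),(191,17)),
(w2,C(0,-252,24),(198,227)),(w2,C(-6,-252,24),(190,228))]
def pts(p):
    Rm,P=T(p[0],p[1:4]);out=[]
    c,s=np.cos(p[6]),np.sin(p[6])
    for _,k,_ in obs:
        if k[0]=='n': a,b=k[1:]; q=np.array([p[5]+c*a-s*b,p[4]+s*a+c*b,12])/1e3
        else: q=np.array(k[1:])/1e3
        out.append(P+Rm@q)
    return out
def res(p): return np.concatenate([proj(f,w,True)[0]-o for (f,_,o),w in zip(obs,pts(p))])
r=least_squares(res,[.25,.49,.24,.035,-30,0,0],x_scale=[.1,.1,.1,.1,10,10,.1],loss='soft_l1')
print(r.x.round(4));print(res(r.x).reshape(-1,2).round(1).tolist())
np.save('desk.npy',r.x)
# tray & stamp from w1
w1=pickle.load(open('w1.pkl','rb'))
t=np.array([plane(w1,u,.012,True)[:2] for u in((193,83),(341,48),(359,128),(214,162))])
print('tray corners',t.round(4).tolist(),'centre',t.mean(0),'len',np.linalg.norm(t[0]-t[1]),np.linalg.norm(t[1]-t[2]),'yaw',np.arctan2(*(t[0]+t[3]-t[1]-t[2])[::-1]))
for z in(.08,.083): 
    t=np.array([plane(w1,u,z,True)[:2] for u in((219,91),(252,89),(250,143),(217,142))]);e=t[0]+t[1]-t[2]-t[3]
    print('cap',z,t.mean(0),np.linalg.norm(t[0]-t[1]),np.linalg.norm(t[1]-t[2]),'long yaw',np.arctan2(e[1],e[0]))
E
python3 fit.py; python3 - <<'E'
import cv2
a=cv2.imread('pics/w1.png')[30:175,180:370]
cv2.imwrite('pics/w1c.png',cv2.resize(a,None,fx=4,fy=4,interpolation=cv2.INTER_CUBIC))
E
```

```text
[ 2.41700e-01  4.94300e-01  2.43700e-01  3.02000e-02 -2.56003e+01
 -1.60980e+00 -1.00000e-03]
[[-0.2, -0.4], [-0.4, 0.1], [-0.2, -2.5], [0.5, -0.1], [0.6, -2.1], [-0.7, -0.5], [1.0, 0.3], [-0.6, -1.8], [0.6, 1.0], [0.2, 3.7], [-2.2, 2.5], [0.5, 1.5]]
tray corners [[0.5493, -0.1285], [0.588, -0.293], [0.4975, -0.3144], [0.4585, -0.1503]] centre [ 0.52334659 -0.22155815] len 0.1690632438680396 0.09298647081967973 yaw 1.8028787462019242
cap 0.08 [ 0.51049417 -0.18334852] 0.029759595851148256 0.048998437407943345 long yaw -0.05404557979533487
cap 0.083 [ 0.51052614 -0.18372641] 0.029455592211830573 0.04849790294613812 long yaw -0.0540455797953349
```

View pics/w1c.png

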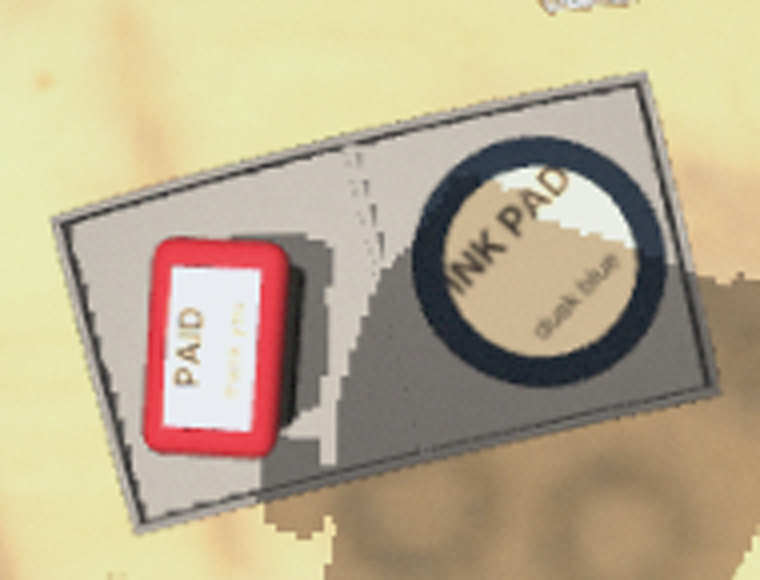

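```bash
cat >> h.py <<'E'
def desk():
    p=np.load('desk.npy');Rm,P=T(p[0],p[1:4]);return Rm,P,np.c_[Rm[:,1],Rm[:,0],-Rm[:,2]]
def where():
    Rm,P,Rt=desk();p,R0=tool();s=bot.observe()
    print('t',s['clock'],'corner mm',(Rm.T@(p-P)*1e3).round(1),'rot err',R.from_matrix(R0.T@Rt).as_rotvec().round(4),'F corner',(Rm.T@np.array(s['force'])).round(1))
def goto(x,y,z):
    "shift in tool axes, mm, to corner-frame mm target"
    Rm,P,Rt=desk();p,R0=tool();print('go',(R0.T@(P+Rm@(np.array([x,y,z])/1e3)-p)*1e3).round(1))
E
python3 -c "
from h import *
where();goto(40,-190,45);print(desk())"
```

```text
t 6.2 corner mm [ 90.9 -78.1 208. ] rot err [-0.0004 -0.0032  0.0064] F corner [-0.6 -0.6 -0.4]
go [-112.1  -51.6  162.6]
(array([[ 0.84084678, -0.23937889, -0.48546312],
       [ 0.2073082 ,  0.97092623, -0.11968945],
       [ 0.5       ,  0.        ,  0.8660254 ]]), array([0.49429692, 0.24369834, 0.03016116]), array([[-0.23937889,  0.84084678,  0.48546312],
       [ 0.97092623,  0.2073082 ,  0.11968945],
       [ 0.        ,  0.5       , -0.8660254 ]]))
```

Call:
apply_moves(
  claw=[0, 0, 0, 0, 0, 0, 0, 0, 0, 0, 0],
  xyz=[
    [-0.028, -0.013, 0.03],
    [-0.028, -0.013, 0.03],
    [-0.028, -0.013, 0.03],
    [-0.028, -0.013, 0.03],
    [0, 0, 0.03],
    [0, 0, 0.0125],
    [0, 0, 0.015],
    [0, 0, 0.01],
    [0, 0, 0.008],
    [0, 0, 0.005],
    [0, 0, 0],
  ],
  twist=[
    [0, 0, 0],
    [0, 0, 0],
    [0, 0, 0],
    [0, 0, 0],
    [0, 0, 0.006],
    [0, 0, 0],
    [0, 0, 0],
    [0, 0, 0],
    [0, 0, 0],
    [0, 0, 0],
    [0, 0, 0],
  ],
)

```text
clock: 7.3
position: [0.5504, 0.1004, 0.1225]
tool_rot: [2.617, 0.021, 1.803]
force: [-0.7, 0.2, 0.6]
grip_width: -0.0004
finger_force: 0.0
```

```bash
python3 -c "
from h import *
where();goto(40,-175,5)
f=grab('wrist','w4.png')
cv2.imwrite('pics/w4c.png',cv2.resize(f['img'][0:300,100:400,::-1],None,fx=2,fy=2))"
```

```text
t 7.3 corner mm [  63.6 -152.6   69.9] rot err [0.0005 0.0229 0.0023] F corner [-0.3  0.4  0.8]
go [-20.9 -23.7  65.4]
```

View pics/w4c.png

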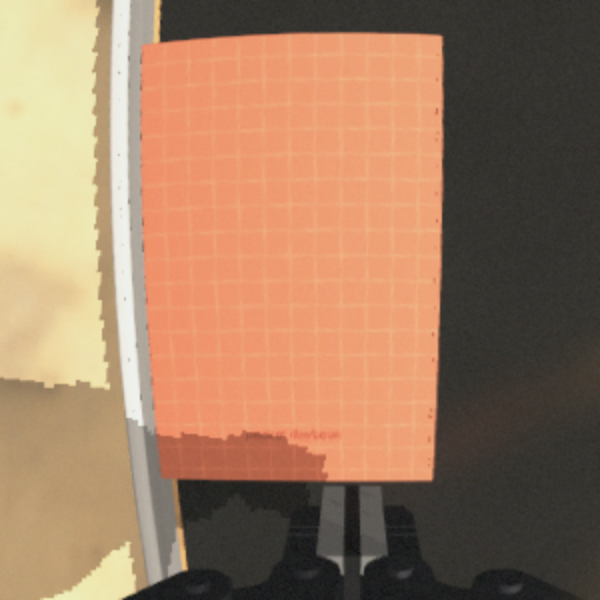

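The notebook is at w4 crop (145–440, 35–480), flush on the ledge, and the closed fingers are at (350,500), above and just right of its edge. That move fell short because of the joint speed limits, so I'll correct it with smaller steps.

```bash
python3 -c "
from h import *
where();goto(40,-190,45);print(np.round(bot.observe()['qpos'],3))"
```

```text
t 7.35 corner mm [  63.6 -152.4   70.3] rot err [0.0007 0.0227 0.0027] F corner [-0.  -0.5  0.2]
go [-37.  -23.8  26.1]
[ 0.082  0.488 -0.505  2.282  1.945  0.307 -1.954]
```

Call:
apply_moves(
  claw=[0, 0, 0, 0],
  xyz=[
    [-0.012, -0.007, 0.0],
    [-0.012, -0.007, 0],
    [-0.012, -0.007, 0],
    [0, 0, 0],
  ],
  twist=[
    [0, 0.008, 0],
    [0, 0.008, 0],
    [0, 0.006, 0],
    [0, 0, 0],
  ],
)

```text
clock: 7.75
position: [0.5405, 0.0595, 0.1128]
tool_rot: [2.618, 0.003, 1.813]
force: [-0.1, 0.6, 0.3]
grip_width: -0.0003
finger_force: 0.0
```

```bash
python3 -c "
from h import *
where();goto(40,-190,5);print(np.round(bot.observe()['qpos'],3))"
```

```text
t 7.75 corner mm [  42.  -189.9   71.2] rot err [0.0003 0.002  0.0017] F corner [0.2 0.6 0.2]
go [ 0.  -2.  66.2]
[ 0.256  0.512 -0.578  2.316  2.125  0.29  -2.022]
```

Call:
apply_moves(
  claw=[0, 0, 0, 0, 0, 0, 0, 0],
  xyz=[
    [0, -0.001, 0.012],
    [0, -0.001, 0.012],
    [0, 0, 0.012],
    [0, 0, 0.012],
    [0, 0, 0.01],
    [0, 0, 0.005],
    [0, 0, 0.003],
    [0, 0, 0],
  ],
  twist=[
    [0, 0.002, 0.002],
    [0, 0, 0],
    [0, 0, 0],
    [0, 0, 0],
    [0, 0, 0],
    [0, 0, 0],
    [0, 0, 0],
    [0, 0, 0],
  ],
)

```text
clock: 8.55
position: [0.5707, 0.0694, 0.0555]
tool_rot: [2.617, -0.0, 1.816]
force: [-10.5, -3.3, 17.4]
grip_width: -0.0002
finger_force: 10.0
```

```bash
python3 -c "
from h import *
where();print(np.round(bot.observe()['qpos'],3))"
```

```text
t 8.55 corner mm [  40.8 -187.5    5.7] rot err [ 0.0012 -0.0019  0.0027] F corner [-0.8 -0.7 20.6]
[ 0.274  0.696 -0.628  2.257  2.234  0.419 -2.069]
```

The tip touches the face about 5.5 mm higher than the fit says. I'll back off 3 mm and refit the board with this contact as a constraint.

Call:
apply_moves(
  claw=[0, 0],
  xyz=[
    [0, 0, -0.005],
    [0, 0, 0],
  ],
  twist=[
    [0, 0, 0],
    [0, 0, 0],
  ],
)

```text
clock: 8.75
position: [0.5687, 0.0686, 0.0598]
tool_rot: [2.617, -0.0, 1.815]
force: [-0.0, -1.1, -0.2]
grip_width: -0.0002
finger_force: 0.0
```

```bash
cat > fit2.py <<'E'
import io,contextlib
with contextlib.redirect_stdout(io.StringIO()): from fit import *
pc=np.array([.5707,.0694,.0555])
def res2(p):
    Rm,P=T(p[0],p[1:4])
    return np.r_[res(p),(Rm.T@(pc-P))[2]*1e3*3,(p[5])*2]
r=least_squares(res2,r.x,x_scale=[.1,.1,.1,.1,10,10,.1],loss='soft_l1')
print(r.x.round(4));print(res2(r.x).round(1).tolist());np.save('desk.npy',r.x)
E
python3 fit2.py; python3 -c "
from h import *
where()"
```

```text
[ 2.46800e-01  4.91100e-01  2.42600e-01  3.52000e-02 -2.50438e+01
 -1.22100e-01 -9.90000e-03]
[-0.6, -0.3, 0.8, 0.6, -0.8, -0.7, 0.8, -0.5, 0.8, -2.5, -2.7, -0.2, 0.2, 0.7, -0.0, -1.0, 1.8, -0.5, -0.1, 2.0, -2.7, 4.6, -0.0, 3.5, 0.4, -0.2]
t 8.75 corner mm [  40.7 -187.7    4.9] rot err [ 0.0014  0.0009 -0.0024] F corner [-0.4 -1.  -0.1]
```

Call:
apply_moves(
  claw=[0, 0, 0, 0, 0, 0, 0, 0, 0],
  xyz=[
    [0.005, 0, 0],
    [0.005, 0, 0],
    [0.004, 0, 0],
    [0.004, 0, 0],
    [0.004, 0, 0],
    [0.004, 0, 0],
    [0.004, 0, 0],
    [0.003, 0, 0],
    [0, 0, 0],
  ],
  twist=[
    [0, 0, -0.002],
    [0, 0, 0],
    [0, 0, 0],
    [0, 0, 0],
    [0, 0, 0],
    [0, 0, 0],
    [0, 0, 0],
    [0, 0, 0],
    [0, 0, 0],
  ],
)

```text
clock: 9.65
position: [0.5604, 0.1012, 0.059]
tool_rot: [2.617, -0.0, 1.817]
force: [0.4, 0.3, -0.2]
grip_width: -0.0
finger_force: 0.0
```

```bash
python3 -c "
from h import *
where()
f=grab('wrist','w5.png')
cv2.imwrite('pics/w5c.png',cv2.resize(f['img'][0:300,100:400,::-1],None,fx=2,fy=2))"
```

```text
t 9.65 corner mm [  40.2 -154.     4.3] rot err [ 0.0005 -0.0002 -0.0003] F corner [ 0.3  0.2 -0.4]
```

View pics/w5c.png

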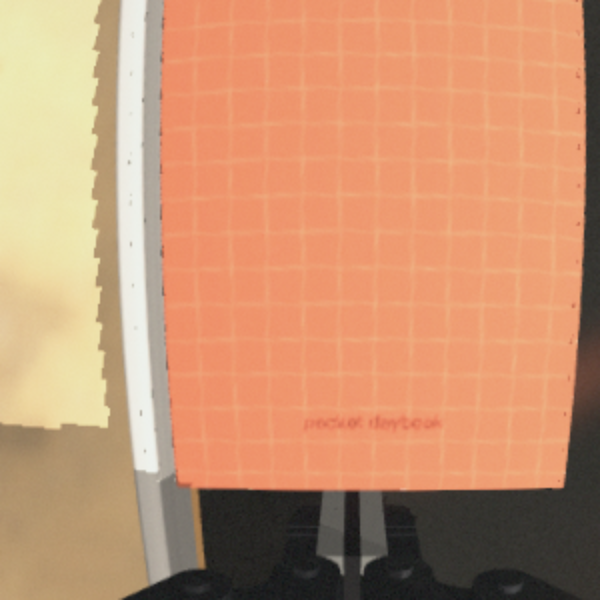

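The notebook's right edge (crop row ≈488) is at the fingertips (350,490), and it is still flush with the ledge. I'll keep pushing until the stop is felt.

Call:
apply_moves(
  claw=[0, 0, 0],
  xyz=[
    [0.002, 0, 0],
    [0.002, 0, 0],
    [0, 0, 0],
  ],
  twist=[
    [0, 0, 0],
    [0, 0, 0],
    [0, 0, 0],
  ],
)

```text
clock: 10.0
position: [0.5596, 0.1044, 0.059]
tool_rot: [2.617, 0.0, 1.816]
force: [-1.3, 0.1, -1.0]
grip_width: -0.0001
finger_force: 0.3
```

Call:
apply_moves(
  claw=[0, 0, 0],
  xyz=[
    [0.002, 0, 0],
    [0.001, 0, 0],
    [0, 0, 0],
  ],
  twist=[
    [0, 0, 0],
    [0, 0, 0],
    [0, 0, 0],
  ],
)

```text
clock: 10.3
position: [0.5595, 0.1047, 0.0589]
tool_rot: [2.617, 0.003, 1.812]
force: [0.2, -14.3, 2.7]
grip_width: 0.0002
finger_force: 6.8
```

```bash
python3 -c "
from h import *
where()"
```

```text
t 10.3 corner mm [  40.2 -150.4    4.2] rot err [ 0.001   0.0054 -0.0032] F corner [ -1.5 -13.9   4. ]
```

Contact with the stop is at 14 N, and the tool position matches. I'll back off, rise and check the notebook numerically.

Call:
apply_moves(
  claw=[0, 0, 0, 0, 0, 0, 0, 0, 0, 0, 0, 0],
  xyz=[
    [-0.006, 0, 0],
    [-0.004, 0, 0],
    [0, 0, -0.015],
    [0, 0, -0.015],
    [0, 0, -0.015],
    [0, 0, -0.015],
    [0, 0, -0.015],
    [0, 0, -0.015],
    [0, 0, -0.015],
    [0, 0, -0.015],
    [0, 0, -0.015],
    [0, 0, 0],
  ],
  twist=[
    [0, 0, 0],
    [0, 0, 0],
    [0, 0, 0],
    [0, 0, 0],
    [0, 0, 0],
    [0, 0, 0],
    [0, 0, 0],
    [0, 0, 0],
    [0, 0, 0],
    [0, 0, 0],
    [0, 0, 0],
    [0, 0, 0],
  ],
)

```text
clock: 11.5
position: [0.4958, 0.0814, 0.1774]
tool_rot: [2.615, 0.0, 1.817]
force: [0.2, -0.1, -1.5]
grip_width: 0.0002
finger_force: 0.0
```

```bash
cat > nb.py <<'E'
from h import *
def cover(f):
    "notebook cover corners in corner frame mm, from coral mask"
    Rm,P,_=desk();h=cv2.cvtColor(f['img'],cv2.COLOR_RGB2HSV)
    m=((h[...,0]<14)&(h[...,1]>95)&(h[...,2]>120)).astype(np.uint8);m=cv2.morphologyEx(m,cv2.MORPH_OPEN,np.ones((5,5)))
    n,l,st,_=cv2.connectedComponentsWithStats(m);k=1+st[1:,4].argmax()
    c=max(cv2.findContours((l==k).astype(np.uint8),0,1)[0],key=len)[:,0].astype(float)
    q=[]
    for u in c:
        o,v=ray(f,u,True);o=Rm.T@(o-P)*1e3;v=Rm.T@v;q.append((o+v*(12-o[2])/v[2])[:2])
    return np.array(q,np.float32),st[k]
def report(f):
    q,st=cover(f);r=cv2.minAreaRect(q);print('mask',st,'rect c,size,ang',np.round(r[0],1),np.round(r[1],1),round(r[2],2),'min',q.min(0).round(1),'max',q.max(0).round(1))
E
python3 -c "
from nb import *
import pickle
report(pickle.load(open('w3.pkl','rb')))
where()
f=grab('wrist','w6.png');report(f)
print(np.round(bot.observe()['qpos'],3))
# stop line profile: dark gap between notebook top edge and stop at corner x=20..80
Rm,P,_=desk()
for x in(15,45,75):
  print(x,[f['img'][int(round(v)),int(round(u))].tolist() if 0<=v<420 else None for u,v in (proj(f,P+Rm@(np.array([x,y,12])/1e3),True)[0] for y in range(-8,9,2))])
"
```

```text
mask [  189   131    86   127 10242] rect c,size,ang [ 43.7 -95.6] [141.2  90.3] 89.88 min [  -1.6 -166.1] max [ 88.7 -24.9]
t 11.5 corner mm [  40.9 -157.5  140.6] rot err [ 0.0028  0.0007 -0.0003] F corner [-0.6 -0.2 -1.3]
mask [  226    11   109   164 17618] rect c,size,ang [ 44.  -70.5] [139.8  90.3] 89.82 min [  -1.3 -140.5] max [89.  -0.5]
[ 0.124  0.287 -0.488  2.374  1.68   0.167 -1.702]
15 [[236, 153, 110], [237, 150, 111], [237, 144, 106], [179, 97, 71], [96, 90, 85], [95, 91, 88], [180, 172, 162], [236, 239, 233], [235, 238, 231]]
45 [[237, 169, 123], [236, 161, 117], [236, 160, 116], [237, 161, 117], [107, 92, 83], [92, 91, 86], [218, 213, 198], [236, 239, 233], [236, 239, 231]]
75 [[236, 164, 123], [236, 166, 119], [237, 168, 123], [222, 145, 106], [97, 91, 87], [92, 89, 84], [223, 215, 206], [236, 239, 235], [235, 238, 232]]
```

The notebook is home: centre 44.0/-70.5 mm and 0.2° (bias −1 mm in x, as when it lay flush), with the gap to the stop only parallax. On to the stamp.

Call:
apply_moves(
  claw=[0, 0, 0, 0, 0.06, 0.06, 0.06, 0.06, 0.06, 0.06, 0.06, 0.06, 0.06, 0.06],
  xyz=[
    [0, 0, 0],
    [0, 0, 0],
    [0, 0, 0],
    [0, 0, 0],
    [-0.029, -0.0055, 0],
    [-0.029, -0.0055, 0],
    [-0.029, -0.0055, 0],
    [-0.029, -0.0055, 0],
    [-0.029, -0.0055, 0],
    [-0.029, -0.0055, 0],
    [-0.029, -0.0055, 0],
    [-0.029, -0.0055, 0],
    [-0.029, -0.0055, 0],
    [0, 0, 0],
  ],
  twist=[
    [0.131, 0, 0],
    [0.131, 0, 0],
    [0.131, 0, 0],
    [0.133, 0, 0],
    [0, 0, 0],
    [0, 0, 0],
    [0, 0, 0],
    [0, 0, 0],
    [0, 0, 0],
    [0, 0, 0],
    [0, 0, 0],
    [0, 0, 0],
    [0, 0, 0],
    [0, 0, 0],
  ],
)

```text
clock: 12.95
position: [0.5206, -0.2103, 0.1756]
tool_rot: [2.761, 0.066, 1.77]
force: [0.7, 0.9, 0.5]
grip_width: 0.0596
finger_force: 0.0
```

Call:
apply_moves(
  claw=[0.06, 0.06, 0.06, 0.06, 0.06, 0.06, 0.06, 0.06, 0.06, 0.06, 0.06, 0.06, 0.06, 0.06, 0.06, 0.06],
  xyz=[
    [0, 0, 0],
    [0, 0, 0],
    [0, 0, 0],
    [0, 0, 0],
    [0, 0, 0],
    [0, 0, 0],
    [0, 0, 0],
    [0, 0, 0],
    [0, 0, 0],
    [0, 0, 0],
    [0, 0, 0],
    [0, 0, 0],
    [0, 0, 0],
    [0, 0, 0],
    [0, 0, 0],
    [0, 0, 0],
  ],
  twist=[
    [0, 0, 0.125],
    [0, 0, 0.125],
    [0, 0, 0.125],
    [0, 0, 0.125],
    [0, 0, 0.125],
    [0, 0, 0.125],
    [0, 0, 0.125],
    [0, 0, 0.125],
    [0, 0, 0.125],
    [0, 0, 0.125],
    [0, 0, 0.125],
    [0, 0, 0.125],
    [0, 0, 0.125],
    [0, 0, 0.125],
    [0, 0, 0.12],
    [0, 0, 0],
  ],
)

```text
clock: 14.55
position: [0.521, -0.2053, 0.1761]
tool_rot: [-3.091, -0.382, -0.093]
force: [-0.4, 0.2, -0.0]
grip_width: 0.0601
finger_force: 0.0
```

```bash
cat > cap.py <<'E'
from h import *
import pickle
def capc(f):
    h=cv2.cvtColor(f['img'],cv2.COLOR_RGB2HSV)
    m=(((h[...,0]<6)|(h[...,0]>172))&(h[...,1]>150)&(h[...,2]>150)).astype(np.uint8)
    n,l,st,ce=cv2.connectedComponentsWithStats(m)
    k=1+st[1:,4].argmax();c=max(cv2.findContours((l==k).astype(np.uint8),0,1)[0],key=len)
    return cv2.minAreaRect(c),st[k]
if __name__=='__main__':
    s=bot.observe();print(s['clock'],s['position'],s['tool_rot'],np.round(s['qpos'],3))
    w1=pickle.load(open('w1.pkl','rb'));f=grab('wrist','w7.png');pickle.dump(f,open('w7.pkl','wb'))
    for g in(w1,f):
        r,st=capc(g);b=cv2.boxPoints(r);t=np.array([plane(g,u,.083,True)[:2] for u in b]);e=[(t[1]-t[0]),(t[2]-t[1])];e=max(e,key=np.linalg.norm)
        print(r,st,'c@.083',t.mean(0).round(4),[np.linalg.norm(t[i]-t[i+1]).round(4) for i in(0,1)],'yaw',np.arctan2(e[1],e[0]))
    print('tri',tri([ray(w1,capc(w1)[0][0],True),ray(f,capc(f)[0][0],True)]))
    for d in bot.find_in('wrist','cap_top')[:2]: print(d['score'],d['position'])
E
python3 cap.py
```

```text
14.55 [ 0.52095106 -0.20525701  0.17613807] [-3.09141381 -0.38233543 -0.0926075 ] [ 0.629  0.383 -0.341  2.108 -0.042  0.311 -1.282]
((233.134521484375, 116.11675262451172), (32.773643493652344, 53.79152297973633), 4.085616588592529) [216  90  36  54 747] c@.083 [ 0.5107 -0.1825] [np.float64(0.0487), np.float64(0.0293)] yaw -0.09309053931698774
((252.0, 265.5), (61.0, 36.0), 90.0) [234 235  37  62 574] c@.083 [ 0.5104 -0.1824] [np.float64(0.0282), np.float64(0.0477)] yaw 3.0669557727799033
tri [ 0.5106328  -0.18258492  0.0828383 ]
0.93 [0.5104, -0.1805, 0.0852]
0.67 [0.4847, -0.3727, 0.0825]
```

```bash
python3 -c "
from h import *
p,R0=tool();R1=R.from_euler('xyz',[np.pi,0,-.07]).as_matrix()
d,w=delta(p,R0,[.5106,-.1826,.13],R1);print(d.round(4),w.round(4), (R1.T@(np.array([.5106,-.1826,.13])-p)).round(4))"
```

```text
[-0.0288 -0.0199  0.0394] [-0.0442 -0.3835 -0.007 ] [-0.012  -0.022   0.0464]
```

Call:
apply_moves(
  claw=[0.06, 0.06, 0.06, 0.06, 0.06, 0.06, 0.06, 0.06, 0.06],
  xyz=[
    [0, 0, 0],
    [0, 0, 0],
    [0, 0, 0],
    [0, 0, 0],
    [-0.003, -0.0055, 0.01],
    [-0.003, -0.0055, 0.012],
    [-0.003, -0.0055, 0.012],
    [-0.003, -0.0055, 0.012],
    [0, 0, 0],
  ],
  twist=[
    [-0.011, -0.096, -0.002],
    [-0.011, -0.096, -0.002],
    [-0.011, -0.096, -0.002],
    [-0.011, -0.096, -0.001],
    [0, 0, 0],
    [0, 0, 0],
    [0, 0, 0],
    [0, 0, 0],
    [0, 0, 0],
  ],
)

```text
clock: 15.55
position: [0.5093, -0.1821, 0.1292]
tool_rot: [-3.14, 0.001, -0.071]
force: [0.1, -0.5, 0.0]
grip_width: 0.0601
finger_force: 0.0
```

```bash
python3 -c "
from h import *
p,R0=tool();R1=R.from_euler('xyz',[np.pi,0,-.07]).as_matrix()
d,w=delta(p,R0,[.5106,-.1826,.054],R1);print(p,d.round(4),w.round(4),np.round(bot.observe()['qpos'],3))"
```

```text
[ 0.50934681 -0.18212096  0.12923356] [0.0014 0.0005 0.0752] [-0.0019  0.0015 -0.0013] [ 0.35   0.529 -0.156  1.906  0.117  0.717 -1.516]
```

Call:
apply_moves(
  claw=[0.06, 0.06, 0.06, 0.06, 0.06, 0.06, 0.025, 0.025, 0.025, 0.025, 0.025],
  xyz=[
    [0.001, 0, 0.015],
    [0, 0, 0.015],
    [0, 0, 0.015],
    [0, 0, 0.015],
    [0, 0, 0.015],
    [0, 0, 0],
    [0, 0, 0],
    [0, 0, 0],
    [0, 0, 0],
    [0, 0, 0],
    [0, 0, 0],
  ],
  twist=[
    [0, 0, 0],
    [0, 0, 0],
    [0, 0, 0],
    [0, 0, 0],
    [0, 0, 0],
    [0, 0, 0],
    [0, 0, 0],
    [0, 0, 0],
    [0, 0, 0],
    [0, 0, 0],
    [0, 0, 0],
  ],
  force=60,
)

```text
clock: 16.65
position: [0.5125, -0.1831, 0.057]
tool_rot: [-3.14, -0.002, -0.074]
force: [-0.8, 1.8, 7.2]
grip_width: 0.0297
finger_force: 59.4
```

Call:
apply_moves(
  claw=[0.025, 0.025, 0.025, 0.025, 0.025],
  xyz=[
    [0, 0, -0.01],
    [0, 0, -0.015],
    [0, 0, -0.015],
    [0, 0, -0.015],
    [0, 0, 0],
  ],
  twist=[
    [0, 0, 0],
    [0, 0, 0],
    [0, 0, 0],
    [0, 0, 0],
    [0, 0, 0],
  ],
)

```text
clock: 17.15
position: [0.5129, -0.1834, 0.1135]
tool_rot: [-3.141, -0.004, -0.074]
force: [-0.2, -0.1, -0.8]
grip_width: 0.0301
finger_force: 59.5
```

```bash
python3 -c "
from h import *
p,R0=tool();s=bot.observe();print(s['clock'],p,s['force'],s['finger_force'],s['grip_width'])
f=grab('wrist','w8.png')
for n in('scene','side'): grab(n,n+'8.png')
a=cv2.imread('pics/w8.png')[150:400,180:380];b=cv2.imread('pics/side8.png')[120:240,240:360];c=cv2.imread('pics/scene8.png')[200:320,220:340]
C=np.zeros((500,800,3),np.uint8);C[:500,:400]=cv2.resize(a,(400,500));C[:250,400:650]=cv2.resize(b,(250,250));C[250:,400:650]=cv2.resize(c,(250,250));cv2.imwrite('pics/c8.png',C)
for z in('scene','side'):
  for d in bot.find_in(z,'stamp')[:4]: print(z,round(d['score'],2),np.round(d['position'],3))
"
```

```text
17.15 [ 0.51289887 -0.18344717  0.11351477] [-0.20578581 -0.11488856 -0.75922409] 59.54977869987488 0.030147620899429094
scene 0.97 [ 0.619 -0.081  0.05 ]
scene 0.91 [ 0.521 -0.191  0.095]
scene 0.74 [ 0.392 -0.232  0.055]
scene 0.71 [ 0.485 -0.392  0.052]
side 0.87 [ 0.48  -0.369  0.049]
side 0.74 [ 0.5   -0.172  0.091]
side 0.55 [ 0.382 -0.203  0.048]
```

View pics/c8.png

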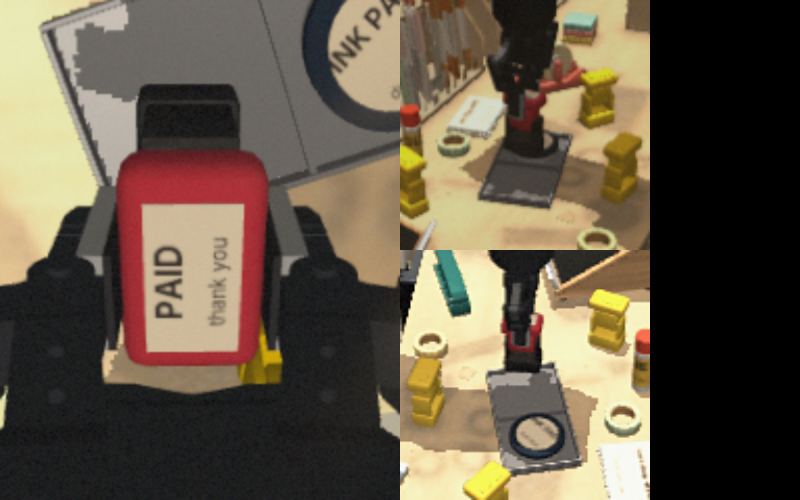

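All ten pictures are used: the stamp hangs straight in the grip, cap square between the pads, tray bay empty. I'll rise, turn and carry it over.

Call:
apply_moves(
  claw=[0.025, 0.025, 0.025, 0.025, 0.025, 0.025, 0.025, 0.025, 0.025, 0.025, 0.025, 0.025, 0.025, 0.025, 0.025, 0.025, 0.025, 0.025, 0.025],
  xyz=[
    [0, 0, -0.02],
    [0, 0, -0.02],
    [0, 0, -0.017],
    [0, 0, 0],
    [0, 0, 0],
    [0, 0, 0],
    [0, 0, 0],
    [0, 0, 0],
    [0, 0, 0],
    [0, 0, 0],
    [0, 0, 0],
    [0, 0, 0],
    [0, 0, 0],
    [0, 0, 0],
    [0, 0, 0],
    [0, 0, 0],
    [0, 0, 0],
    [0, 0, 0],
    [0, 0, 0],
  ],
  twist=[
    [0, 0, 0],
    [0, 0, 0],
    [0, 0, 0],
    [0, 0, -0.126],
    [0, 0, -0.126],
    [0, 0, -0.126],
    [0, 0, -0.126],
    [0, 0, -0.126],
    [0, 0, -0.126],
    [0, 0, -0.126],
    [0, 0, -0.126],
    [0, 0, -0.126],
    [0, 0, -0.126],
    [0, 0, -0.126],
    [0, 0, -0.126],
    [0, 0, -0.126],
    [0, 0, -0.126],
    [0, 0, -0.126],
    [0, 0, 0],
  ],
)

```text
clock: 19.3
position: [0.5115, -0.1831, 0.1674]
tool_rot: [3.141, -0.002, 1.818]
force: [0.5, 0.2, -0.5]
grip_width: 0.0299
finger_force: 59.6
```

```bash
python3 -c "
from h import *
where();goto(30,-40,110);s=bot.observe();print(s['tool_rot'],np.round(s['qpos'],3))
f=grab('wrist');import pickle
from cap import capc
print(capc(f))
"
```

```text
t 19.3 corner mm [  -6.8 -417.8  156.6] rot err [-0.5231 -0.0023  0.    ] F corner [ 0.2  0.1 -0.7]
go [377.7  55.4  22.8]
[ 3.14111776e+00 -2.20080348e-03  1.81816792e+00] [ 0.698  0.54  -0.635  1.854  0.404  0.88   0.116]
(((276.0, 285.0), (94.0, 68.0), 90.0), array([ 242,  238,   69,   95, 2328], dtype=int32))
```

Call:
apply_moves(
  claw=[0.025, 0.025, 0.025, 0.025, 0.025, 0.025, 0.025, 0.025, 0.025, 0.025, 0.025, 0.025, 0.025, 0.025, 0.025],
  xyz=[
    [0.02, 0.003, 0],
    [0.029, 0.004, 0],
    [0.029, 0.004, 0],
    [0.029, 0.004, 0],
    [0.029, 0.004, 0],
    [0.029, 0.004, 0],
    [0.029, 0.004, 0],
    [0.029, 0.004, 0],
    [0.029, 0.004, 0],
    [0.029, 0.004, 0],
    [0.029, 0.004, 0],
    [0.029, 0.004, 0],
    [0.029, 0.004, 0],
    [0.01, 0.002, 0],
    [0, 0, 0],
  ],
  twist=[
    [0, 0, 0],
    [0, 0, 0],
    [0, 0, 0],
    [0, 0, 0],
    [0, 0, 0],
    [0, 0, 0],
    [0, 0, 0],
    [0, 0, 0],
    [0, 0, 0],
    [0, 0, 0],
    [0, 0, 0],
    [0, 0, 0],
    [0, 0, 0],
    [0, 0, 0],
    [0, 0, 0],
  ],
)

```text
clock: 20.85
position: [0.4712, 0.1978, 0.1684]
tool_rot: [3.141, -0.002, 1.816]
force: [0.3, -0.7, -0.3]
grip_width: 0.03
finger_force: 59.6
```

Call:
apply_moves(
  claw=[0.025, 0.025, 0.025, 0.025, 0.025, 0.025, 0.025],
  xyz=[
    [0, 0, 0],
    [0, 0, 0],
    [0, 0, 0],
    [0, 0, 0],
    [0, 0, 0],
    [0, 0, 0],
    [0, 0, 0],
  ],
  twist=[
    [-0.09, 0, 0],
    [-0.09, 0, 0],
    [-0.09, 0, 0],
    [-0.09, 0, 0],
    [-0.09, 0, 0],
    [-0.073, 0, 0],
    [0, 0, 0],
  ],
)

```text
clock: 21.55
position: [0.4758, 0.1923, 0.1684]
tool_rot: [2.677, 0.012, 1.807]
force: [-0.1, -0.7, -0.8]
grip_width: 0.0302
finger_force: 59.6
```

```bash
python3 -c "
from h import *
where();goto(22,-32,90);s=bot.observe();print(s['tool_rot'],np.round(s['qpos'],3))
"
```

```text
t 21.55 corner mm [ 43.1 -45.  128.9] rot err [-0.0591  0.0157 -0.0038] F corner [-0.6 -0.6 -0.6]
go [ 13.6 -18.8  39.9]
[2.67702469 0.01201028 1.80682765] [-0.37   0.306 -0.287  2.313  1.225  0.284 -1.539]
```

Call:
apply_moves(
  claw=[0.025, 0.025, 0.025, 0.025, 0.025, 0.025, 0.025],
  xyz=[
    [0.003, -0.004, 0.008],
    [0.003, -0.004, 0.008],
    [0.003, -0.004, 0.008],
    [0.003, -0.004, 0.008],
    [0.001, -0.002, 0.007],
    [0, 0, 0],
    [0, 0, 0],
  ],
  twist=[
    [-0.012, 0.003, -0.001],
    [-0.012, 0.003, -0.001],
    [-0.012, 0.003, -0.001],
    [-0.012, 0.003, -0.001],
    [-0.011, 0.003, 0],
    [0, 0, 0],
    [0, 0, 0],
  ],
)

```text
clock: 22.25
position: [0.476, 0.2053, 0.1256]
tool_rot: [2.62, 0.001, 1.817]
force: [-0.4, -1.2, -0.7]
grip_width: 0.0301
finger_force: 59.6
```

```bash
python3 -c "
from h import *
where();goto(20,-30,68);s=bot.observe();print(s['tool_rot'],np.round(s['qpos'],3))
"
```

```text
t 22.25 corner mm [ 24.6 -32.5  90.1] rot err [-0.0018  0.001  -0.0005] F corner [-0.9 -1.1 -0.2]
go [ 2.5 -4.6 22.1]
[2.61976575e+00 6.36190018e-04 1.81658048e+00] [-0.347  0.424 -0.364  2.373  1.921  0.365 -2.255]
```

Call:
apply_moves(
  claw=[0.025, 0.025, 0.025, 0.025, 0.025, 0.025],
  xyz=[
    [0.001, -0.002, 0.006],
    [0.001, -0.002, 0.006],
    [0, 0, 0.005],
    [0, 0, 0.003],
    [0, 0, 0.001],
    [0, 0, 0],
  ],
  twist=[
    [-0.0015, 0.001, 0],
    [0, 0, 0],
    [0, 0, 0],
    [0, 0, 0],
    [0, 0, 0],
    [0, 0, 0],
  ],
)

```text
clock: 22.85
position: [0.4818, 0.2101, 0.1053]
tool_rot: [2.617, -0.001, 1.82]
force: [-0.5, -0.1, -0.5]
grip_width: 0.03
finger_force: 59.6
```

```bash
python3 -c "
from h import *
where();goto(15,-23,66);s=bot.observe();print(np.round(s['moment'],2),np.round(s['qpos'],3))
"
```

```text
t 22.85 corner mm [ 20.4 -29.3  69.2] rot err [ 0.0007 -0.0018  0.0012] F corner [-0.7 -0.  -0.2]
go [ 6.3 -5.4  3.2]
[-0.17  0.6   0.04] [-0.316  0.488 -0.407  2.367  2.019  0.417 -2.341]
```

Call:
apply_moves(
  claw=[0.025, 0.025, 0.025, 0.025],
  xyz=[
    [0.0015, -0.0015, 0.0],
    [0.0015, -0.0015, 0],
    [0.001, -0.001, 0],
    [0, 0, 0],
  ],
  twist=[
    [0, -0.0015, 0.001],
    [0, 0, 0],
    [0, 0, 0],
    [0, 0, 0],
  ],
)

```text
clock: 23.25
position: [0.4774, 0.2134, 0.1035]
tool_rot: [2.617, -0.0, 1.818]
force: [-0.2, 0.7, -0.5]
grip_width: 0.03
finger_force: 59.7
```

```bash
python3 -c "
from h import *
where()"
```

```text
t 23.25 corner mm [ 16.5 -25.   69.3] rot err [ 0.0012 -0.0006  0.0005] F corner [-0.2  0.7 -0.5]
```

Call:
apply_moves(
  claw=[0.025, 0.025],
  xyz=[
    [0, -0.001, 0.0],
    [0, 0, 0],
  ],
  twist=[
    [0, 0, 0],
    [0, 0, 0],
  ],
)

```text
clock: 23.45
position: [0.4772, 0.2133, 0.1033]
tool_rot: [2.616, -0.0, 1.818]
force: [3.2, 0.7, 3.7]
grip_width: 0.0297
finger_force: 59.8
```

```bash
python3 -c "
from h import *
where()"
```

```text
t 23.45 corner mm [ 16.1 -25.   69.3] rot err [ 0.0023 -0.0006  0.0003] F corner [ 4.7 -0.1  1.5]
```

Ledge contact (4.7 N). Next, the side stop.

Call:
apply_moves(
  claw=[0.025, 0.025, 0.025],
  xyz=[
    [0.001, 0, 0.0],
    [0.001, 0, 0],
    [0, 0, 0],
  ],
  twist=[
    [0, 0, 0],
    [0, 0, 0],
    [0, 0, 0],
  ],
)

```text
clock: 23.75
position: [0.4767, 0.2148, 0.1032]
tool_rot: [2.616, 0.0, 1.817]
force: [5.1, -0.0, 2.1]
grip_width: 0.0301
finger_force: 59.7
```

```bash
python3 -c "
from h import *
where()"
```

```text
t 23.75 corner mm [ 16.  -23.5  69.2] rot err [ 0.002   0.0003 -0.0002] F corner [ 5.4 -1.3 -0.6]
```

Call:
apply_moves(
  claw=[0.025, 0.025],
  xyz=[
    [0.001, 0, 0.0],
    [0, 0, 0],
  ],
  twist=[
    [0, 0, 0],
    [0, 0, 0],
  ],
)

```text
clock: 23.95
position: [0.4765, 0.2157, 0.1031]
tool_rot: [2.616, 0.0, 1.817]
force: [5.5, -0.5, 3.3]
grip_width: 0.0301
finger_force: 59.7
```

```bash
python3 -c "
from h import *
where();print(np.round(bot.observe()['moment'],2))"
```

```text
t 23.95 corner mm [ 16.  -22.5  69.2] rot err [ 0.0019  0.0004 -0.0003] F corner [ 6.1 -1.8  0.2]
[-0.29 -1.12 -0.29]
```

Call:
apply_moves(
  claw=[0.025, 0.025],
  xyz=[
    [0.001, 0, 0.0],
    [0, 0, 0],
  ],
  twist=[
    [0, 0, 0],
    [0, 0, 0],
  ],
)

```text
clock: 24.15
position: [0.4762, 0.2167, 0.1031]
tool_rot: [2.616, 0.0, 1.817]
force: [5.3, -0.7, 4.2]
grip_width: 0.0304
finger_force: 59.7
```

```bash
python3 -c "
from h import *
where()"
```

```text
t 24.15 corner mm [ 16.  -21.5  69.2] rot err [ 0.0019  0.0004 -0.0003] F corner [ 6.4 -2.   1.2]
```

Call:
apply_moves(
  claw=[0.025, 0.025],
  xyz=[
    [0.001, 0, 0.0],
    [0, 0, 0],
  ],
  twist=[
    [0, 0, 0],
    [0, 0, 0],
  ],
)

```text
clock: 24.35
position: [0.476, 0.2175, 0.1031]
tool_rot: [2.616, 0.0, 1.817]
force: [6.0, -1.9, 2.3]
grip_width: 0.0301
finger_force: 59.8
```

```bash
python3 -c "
from h import *
where();print(np.round(bot.observe()['moment'],2))"
```

```text
t 24.35 corner mm [ 16.  -20.7  69.2] rot err [ 0.002   0.0007 -0.0004] F corner [ 5.7 -3.3 -0.7]
[-0.44 -1.19 -0.33]
```

Call:
apply_moves(
  claw=[0.025, 0.025],
  xyz=[
    [0.001, 0, 0.0],
    [0, 0, 0],
  ],
  twist=[
    [0, 0, 0],
    [0, 0, 0],
  ],
)

```text
clock: 24.55
position: [0.4759, 0.2179, 0.1032]
tool_rot: [2.616, 0.001, 1.816]
force: [5.0, -4.5, 4.7]
grip_width: 0.0301
finger_force: 60.0
```

```bash
python3 -c "
from h import *
where()"
```

```text
t 24.55 corner mm [ 16.  -20.2  69.2] rot err [ 0.0021  0.0016 -0.0009] F corner [ 5.6 -5.6  2.2]
```

Both stops are felt (5.6 N each). I'll lower the foot onto the cover.

Call:
apply_moves(
  claw=[0.025, 0.025, 0.025, 0.025],
  xyz=[
    [0, 0, 0.0015],
    [0, 0, 0.0015],
    [0, 0, 0.0005],
    [0, 0, 0],
  ],
  twist=[
    [0, 0, 0],
    [0, 0, 0],
    [0, 0, 0],
    [0, 0, 0],
  ],
)

```text
clock: 24.95
position: [0.4776, 0.2182, 0.1002]
tool_rot: [2.616, 0.001, 1.816]
force: [3.3, -5.5, 7.4]
grip_width: 0.0304
finger_force: 60.4
```

```bash
python3 -c "
from h import *
where();print(np.round(bot.observe()['moment'],2))"
```

```text
t 24.95 corner mm [ 16.  -20.4  65.8] rot err [ 0.0023  0.0018 -0.001 ] F corner [ 5.3 -6.1  5.5]
[-1.14 -1.31 -0.83]
```

Call:
apply_moves(
  claw=[0.025, 0.025],
  xyz=[
    [0, 0, 0.001],
    [0, 0, 0],
  ],
  twist=[
    [0, 0, 0],
    [0, 0, 0],
  ],
)

```text
clock: 25.15
position: [0.4781, 0.2183, 0.0994]
tool_rot: [2.616, 0.001, 1.816]
force: [0.9, -7.5, 13.4]
grip_width: 0.0298
finger_force: 61.2
```

```bash
python3 -c "
from h import *
where();print(np.round(bot.observe()['moment'],2))"
```

```text
t 25.15 corner mm [ 16.  -20.4  64.9] rot err [ 0.0023  0.0019 -0.001 ] F corner [ 5.8 -7.4 12.1]
[-1.29 -1.31 -0.9 ]
```

Call:
apply_moves(
  claw=[0.025, 0.025, 0.025, 0.025, 0.025, 0.025],
  xyz=[
    [0, 0, 0.001],
    [0, 0, 0.001],
    [0, 0, 0.001],
    [0, 0, 0.001],
    [0, 0, 0.001],
    [0, 0, 0],
  ],
  twist=[
    [0, 0, 0],
    [0, 0, 0],
    [0, 0, 0],
    [0, 0, 0],
    [0, 0, 0],
    [0, 0, 0],
  ],
)

```text
clock: 25.75
position: [0.4804, 0.2188, 0.095]
tool_rot: [2.616, 0.001, 1.816]
force: [-0.0, -8.5, 13.0]
grip_width: 0.0297
finger_force: 61.3
```

```bash
python3 -c "
from h import *
where();s=bot.observe();print(np.round(s['moment'],2),np.round(s['qpos'],3))"
```

```text
t 25.75 corner mm [ 15.9 -20.5  59.9] rot err [ 0.0022  0.002  -0.0009] F corner [ 4.6 -8.2 12.3]
[-1.36 -1.32 -0.93] [-0.327  0.52  -0.426  2.364  2.032  0.457 -2.374]
```

Call:
apply_moves(
  claw=[0.025, 0.025, 0.025, 0.025, 0.025, 0.025, 0.025, 0.025],
  xyz=[
    [0, 0, 0.0015],
    [0, 0, 0.0015],
    [0, 0, 0.0015],
    [0, 0, 0.0015],
    [0, 0, 0.0015],
    [0, 0, 0.001],
    [0, 0, 0.001],
    [0, 0, 0],
  ],
  twist=[
    [0, 0, 0],
    [0, 0, 0],
    [0, 0, 0],
    [0, 0, 0],
    [0, 0, 0],
    [0, 0, 0],
    [0, 0, 0],
    [0, 0, 0],
  ],
)

```text
clock: 26.55
position: [0.4842, 0.2193, 0.0871]
tool_rot: [2.616, 0.002, 1.816]
force: [-16.5, -15.8, 36.8]
grip_width: 0.0298
finger_force: 65.6
```

```bash
python3 -c "
from h import *
where();s=bot.observe();print(np.round(s['moment'],2),np.round(s['qpos'],3))"
```

```text
t 26.55 corner mm [ 15.2 -20.9  51.1] rot err [ 0.0019  0.0024 -0.0005] F corner [  1.2 -11.3  41.8]
[-2.23 -0.73 -1.23] [-0.317  0.545 -0.434  2.357  2.057  0.473 -2.39 ]
```

Fully down (14 mm, 42 N). I'll ease off slightly, add a little ledge push, and hold.

Call:
apply_moves(
  claw=[0.025, 0.025, 0.025, 0.025, 0.025, 0.025, 0.025, 0.025, 0.025],
  xyz=[
    [0, -0.0005, -0.0007],
    [0, 0, 0],
    [0, 0, 0],
    [0, 0, 0],
    [0, 0, 0],
    [0, 0, 0],
    [0, 0, 0],
    [0, 0, 0],
    [0, 0, 0],
  ],
  twist=[
    [0, 0, 0],
    [0, 0, 0],
    [0, 0, 0],
    [0, 0, 0],
    [0, 0, 0],
    [0, 0, 0],
    [0, 0, 0],
    [0, 0, 0],
    [0, 0, 0],
  ],
)

```text
clock: 27.45
position: [0.4841, 0.2194, 0.0872]
tool_rot: [2.616, 0.002, 1.815]
force: [-3.1, -10.7, 18.5]
grip_width: 0.0298
finger_force: 62.7
```

```bash
python3 -c "
from h import *
where()"
```

```text
t 27.45 corner mm [ 15.2 -20.8  51.3] rot err [ 0.002   0.0024 -0.0011] F corner [ 4.4 -9.6 18.9]
```

Held 0.9 s at the bottom. Rising straight, then away from the stops.

Call:
apply_moves(
  claw=[0.025, 0.025, 0.025, 0.025, 0.025, 0.025, 0.025, 0.025, 0.025, 0.025, 0.025, 0.025, 0.025, 0.025, 0.025],
  xyz=[
    [0, 0, -0.002],
    [0, 0, -0.0025],
    [0, 0, -0.0025],
    [0, 0, -0.0025],
    [0, 0, -0.0025],
    [0, 0, -0.0025],
    [0, 0, -0.002],
    [0, 0, -0.002],
    [-0.002, 0.002, 0],
    [-0.002, 0.002, 0],
    [0, 0, -0.006],
    [0, 0, -0.008],
    [0, 0, -0.008],
    [0, 0, -0.008],
    [0, 0, 0],
  ],
  twist=[
    [0, 0, 0],
    [0, 0, 0],
    [0, 0, 0],
    [0, 0, 0],
    [0, 0, 0],
    [0, 0, 0],
    [0, 0, 0],
    [0, 0, 0],
    [0, 0, 0],
    [0, 0, 0],
    [0, 0, 0],
    [0, 0, 0],
    [0, 0, 0],
    [0, 0, 0],
    [0, 0, 0],
  ],
)

```text
clock: 28.95
position: [0.464, 0.2123, 0.132]
tool_rot: [2.616, -0.001, 1.819]
force: [0.6, -0.6, 0.1]
grip_width: 0.0299
finger_force: 60.3
```

```bash
python3 -c "
from h import *
where();s=bot.observe();print(np.round(s['qpos'],3))"
```

```text
t 28.95 corner mm [ 19.2 -22.8 100.6] rot err [ 0.0022 -0.0012  0.0007] F corner [ 0.4 -0.7 -0.1]
[-0.374  0.401 -0.372  2.389  1.886  0.375 -2.253]
```

Call:
apply_moves(
  claw=[0.025, 0.025, 0.025, 0.025, 0.025, 0.025, 0.025, 0.025, 0.025, 0.025, 0.025],
  xyz=[
    [-0.008, 0, -0.003],
    [-0.008, 0, -0.003],
    [-0.008, 0, -0.003],
    [-0.008, 0, -0.003],
    [-0.008, 0, -0.003],
    [-0.008, 0, -0.003],
    [-0.008, 0, -0.003],
    [-0.008, 0, -0.003],
    [-0.008, 0, -0.003],
    [-0.008, 0, -0.003],
    [0, 0, 0],
  ],
  twist=[
    [0.053, 0, 0],
    [0.053, 0, 0],
    [0.053, 0, 0],
    [0.053, 0, 0],
    [0.053, 0, 0],
    [0.053, 0, 0],
    [0.053, 0, 0],
    [0.053, 0, 0],
    [0.053, 0, 0],
    [0.049, 0, 0],
    [0, 0, 0],
  ],
)

```text
clock: 30.05
position: [0.4745, 0.1393, 0.1535]
tool_rot: [3.056, 0.018, 1.808]
force: [0.1, -0.3, -1.1]
grip_width: 0.0296
finger_force: 60.3
```

```bash
cat > tg.py <<'E'
from h import *
s=bot.observe();p,R0=tool();print(s['clock'],p.round(4),np.round(s['tool_rot'],4),np.round(s['qpos'],3))
Rv=R.from_euler('xyz',[np.pi,0,1.818]).as_matrix();Rt=R.from_euler('xyz',[np.pi,0,-.074]).as_matrix()
t=np.array([.5125,-.1831,.057])
print('to vertical 1.818',delta(p,R0,t,Rv)[1].round(4),'shift then',(Rv.T@(t-p)).round(4))
print('to tray rot',delta(p,R0,t,Rt)[1].round(4),'shift now',(R0.T@(t-p)).round(4),'shift then',(Rt.T@(t-p)).round(4))
E
python3 tg.py
```

```text
30.05 [0.4745 0.1393 0.1535] [3.0564 0.018  1.8082] [ 0.038  0.443 -0.593  2.058  0.456  0.681 -0.615]
to vertical 1.818 [ 0.0851  0.0184 -0.009 ] shift then [-0.322  -0.042   0.0965]
to tray rot [ 0.0753 -0.0678  1.8817] shift now [-0.3206 -0.0474  0.0986] shift then [0.0618 0.3188 0.0965]
```

Call:
apply_moves(
  claw=[0.025, 0.025, 0.025, 0.025, 0.025, 0.025, 0.025, 0.025, 0.025, 0.025, 0.025, 0.025, 0.025, 0.025],
  xyz=[
    [0, 0, 0],
    [-0.017, -0.0022, 0],
    [-0.028, -0.0036, 0],
    [-0.028, -0.0036, 0],
    [-0.028, -0.0036, 0],
    [-0.028, -0.0036, 0],
    [-0.028, -0.0036, 0],
    [-0.028, -0.0036, 0],
    [-0.028, -0.0036, 0],
    [-0.028, -0.0036, 0],
    [-0.028, -0.0036, 0],
    [-0.028, -0.0036, 0],
    [-0.025, -0.0036, 0],
    [0, 0, 0],
  ],
  twist=[
    [0.085, 0.018, -0.009],
    [0, 0, 0],
    [0, 0, 0],
    [0, 0, 0],
    [0, 0, 0],
    [0, 0, 0],
    [0, 0, 0],
    [0, 0, 0],
    [0, 0, 0],
    [0, 0, 0],
    [0, 0, 0],
    [0, 0, 0],
    [0, 0, 0],
    [0, 0, 0],
  ],
)

```text
clock: 31.45
position: [0.5121, -0.1852, 0.153]
tool_rot: [3.141, 0.003, 1.816]
force: [-0.5, -0.1, -0.7]
grip_width: 0.03
finger_force: 60.3
```

Call:
apply_moves(
  claw=[0.025, 0.025, 0.025, 0.025, 0.025, 0.025, 0.025, 0.025, 0.025, 0.025, 0.025, 0.025, 0.025, 0.025, 0.025, 0.025],
  xyz=[
    [0, 0, 0],
    [0, 0, 0],
    [0, 0, 0],
    [0, 0, 0],
    [0, 0, 0],
    [0, 0, 0],
    [0, 0, 0],
    [0, 0, 0],
    [0, 0, 0],
    [0, 0, 0],
    [0, 0, 0],
    [0, 0, 0],
    [0, 0, 0],
    [0, 0, 0],
    [0, 0, 0],
    [0, 0, 0],
  ],
  twist=[
    [0, 0, 0.126],
    [0, 0, 0.126],
    [0, 0, 0.126],
    [0, 0, 0.126],
    [0, 0, 0.126],
    [0, 0, 0.126],
    [0, 0, 0.126],
    [0, 0, 0.126],
    [0, 0, 0.126],
    [0, 0, 0.126],
    [0, 0, 0.126],
    [0, 0, 0.126],
    [0, 0, 0.126],
    [0, 0, 0.126],
    [0, 0, 0.126],
    [0, 0, 0],
  ],
)

```text
clock: 33.05
position: [0.5123, -0.1812, 0.1535]
tool_rot: [3.14, -0.001, -0.071]
force: [-0.1, -0.2, -0.7]
grip_width: 0.0302
finger_force: 60.3
```

```bash
python3 tg.py
```

```text
33.05 [ 0.5123 -0.1812  0.1535] [ 3.14e+00 -1.20e-03 -7.12e-02] [ 0.297  0.493 -0.09   1.888  0.064  0.762 -1.471]
to vertical 1.818 [ 2.2000e-03  7.0000e-04 -1.8892e+00] shift then [-0.0019 -0.0003  0.0965]
to tray rot [ 0.0016 -0.0012  0.0028] shift now [0.0002 0.0017 0.0965] shift then [0.0003 0.0019 0.0965]
```

Call:
apply_moves(
  claw=[0.025, 0.025, 0.025, 0.025, 0.025, 0.025, 0.025, 0.025],
  xyz=[
    [0, 0.001, 0.018],
    [0, 0, 0.018],
    [0, 0, 0.018],
    [0, 0, 0.018],
    [0, 0, 0.012],
    [0, 0, 0.006],
    [0, 0, 0.003],
    [0, 0, 0],
  ],
  twist=[
    [0, 0, 0],
    [0, 0, 0],
    [0, 0, 0],
    [0, 0, 0],
    [0, 0, 0],
    [0, 0, 0],
    [0, 0, 0],
    [0, 0, 0],
  ],
)

```text
clock: 33.85
position: [0.5126, -0.1833, 0.0608]
tool_rot: [3.141, -0.001, -0.069]
force: [0.3, -0.1, 0.1]
grip_width: 0.0302
finger_force: 60.3
```

Call:
apply_moves(
  claw=[0.025, 0.025],
  xyz=[
    [0, 0, 0.002],
    [0, 0, 0],
  ],
  twist=[
    [0, 0, 0],
    [0, 0, 0],
  ],
)

```text
clock: 34.05
position: [0.5126, -0.1834, 0.0589]
tool_rot: [3.141, -0.001, -0.07]
force: [-0.0, -0.1, 1.0]
grip_width: 0.03
finger_force: 60.3
```

Call:
apply_moves(
  claw=[0.025, 0.025],
  xyz=[
    [0, 0, 0.0015],
    [0, 0, 0],
  ],
  twist=[
    [0, 0, 0],
    [0, 0, 0],
  ],
)

```text
clock: 34.25
position: [0.5125, -0.1834, 0.0572]
tool_rot: [3.141, -0.001, -0.07]
force: [-0.5, -0.0, -1.7]
grip_width: 0.0301
finger_force: 60.3
```

Call:
apply_moves(
  claw=[0.025, 0.025],
  xyz=[
    [0, 0, 0.001],
    [0, 0, 0],
  ],
  twist=[
    [0, 0, 0],
    [0, 0, 0],
  ],
)

```text
clock: 34.45
position: [0.5127, -0.1833, 0.0565]
tool_rot: [3.141, -0.001, -0.07]
force: [-2.1, 0.8, 11.4]
grip_width: 0.0299
finger_force: 61.9
```

On the bay floor. Ease off, release and rise.

Call:
apply_moves(
  claw=[0.025, 0.033, 0.04, 0.05, 0.06, 0.06, 0.06, 0.06, 0.06, 0.06, 0.06, 0.06, 0.06, 0.06, 0.06],
  xyz=[
    [0, 0, -0.0007],
    [0, 0, 0],
    [0, 0, 0],
    [0, 0, 0],
    [0, 0, 0],
    [0, 0, 0],
    [0, 0, -0.005],
    [0, 0, -0.015],
    [0, 0, -0.015],
    [0, 0, -0.015],
    [0, 0, -0.02],
    [0, 0, -0.02],
    [0, 0, -0.02],
    [0, 0, -0.02],
    [0, 0, 0],
  ],
  twist=[
    [0, 0, 0],
    [0, 0, 0],
    [0, 0, 0],
    [0, 0, 0],
    [0, 0, 0],
    [0, 0, 0],
    [0, 0, 0],
    [0, 0, 0],
    [0, 0, 0],
    [0, 0, 0],
    [0, 0, 0],
    [0, 0, 0],
    [0, 0, 0],
    [0, 0, 0],
    [0, 0, 0],
  ],
)

```text
clock: 35.95
position: [0.5134, -0.1836, 0.1896]
tool_rot: [3.14, -0.005, -0.07]
force: [0.2, 0.2, -1.9]
grip_width: 0.0599
finger_force: 0.0
```

```bash
python3 cap.py; python3 -c "
from nb import *
s=grab('scene');d=grab('side');w=grab('wrist')
for z in('scene','side'):
  for q in('notebook','glue_stick','stapler','stamp'):
    for k in bot.find_in(z,q)[:1]: print(z,q,round(k['score'],2),np.round(k['position'],3))
try: report(w)
except Exception as e: print(e)
"
```

```text
35.95 [ 0.51343156 -0.18356369  0.18955509] [ 3.14014774 -0.00473447 -0.06996005] [ 0.305  0.445 -0.094  1.855  0.055  0.839 -1.458]
((233.134521484375, 116.11675262451172), (32.773643493652344, 53.79152297973633), 4.085616588592529) [216  90  36  54 747] c@.083 [ 0.5107 -0.1825] [np.float64(0.0487), np.float64(0.0293)] yaw -0.09309053931698774
((274.0, 202.5), (55.0, 34.0), 90.0) [257 175  35  56 704] c@.083 [ 0.5113 -0.183 ] [np.float64(0.0265), np.float64(0.0456)] yaw 3.0841850614639106
tri [ 0.51074827 -0.18262552  0.0797277 ]
0.77 [0.4046, -0.2227, 0.0787]
0.71 [0.5091, -0.1808, 0.0841]
scene glue_stick 0.51 [ 0.661 -0.166  0.06 ]
scene stapler 0.9 [0.391 0.006 0.042]
scene stamp 0.96 [ 0.619 -0.081  0.054]
side notebook 0.72 [0.54  0.186 0.067]
side glue_stick 0.68 [ 0.656 -0.146  0.07 ]
side stapler 0.65 [0.38  0.061 0.051]
side stamp 0.97 [ 0.478 -0.367  0.05 ]
mask [469  55  35  56 892] rect c,size,ang [ -47.6 -672.9] [95.  26.7] 42.85 min [ -88.1 -701.9] max [  -8.1 -642.2]
```

The stamp is back at its start place (cap ≈0.511,-0.183, top ≈82 mm). I'll take a quick wrist look at the notebook before handing in.

Call:
apply_moves(
  claw=[0.06, 0.06, 0.06, 0.06, 0.06, 0.06, 0.06, 0.06, 0.06, 0.06, 0.06, 0.06],
  xyz=[
    [-0.005, -0.026, -0.003],
    [-0.005, -0.026, -0.003],
    [-0.005, -0.026, -0.003],
    [-0.005, -0.026, -0.003],
    [-0.005, -0.026, -0.003],
    [-0.005, -0.026, -0.003],
    [-0.005, -0.026, -0.003],
    [-0.005, -0.026, -0.003],
    [-0.005, -0.026, -0.003],
    [-0.005, -0.026, -0.003],
    [0, 0, 0],
    [0, 0, 0],
  ],
  twist=[
    [0, 0, 0],
    [0, 0, 0],
    [0, 0, 0],
    [0, 0, 0],
    [0, 0, 0],
    [0, 0, 0],
    [0, 0, 0],
    [0, 0, 0],
    [0, 0, 0],
    [0, 0, 0],
    [0, 0, 0],
    [0, 0, 0],
  ],
)

```text
clock: 37.8
position: [0.4805, 0.0798, 0.2166]
tool_rot: [3.141, -0.001, -0.069]
force: [-0.2, 0.2, -0.5]
grip_width: 0.0601
finger_force: 0.0
```

```bash
python3 -c "
from nb import *
f=grab('wrist','w9.png');s=bot.observe();print(s['clock'],s['position'],s['force'],np.round(np.abs(s['qd']).max(),3))
report(f)
import pickle;report(pickle.load(open('w2.pkl','rb')))
"
```

```text
37.85 [0.48060613 0.07912727 0.21657297] [-0.1110032  -0.56873068  0.18456862] 0.015
mask [   79    62   167   127 12458] rect c,size,ang [ 46.1 -71.2] [141.4  93.8] 89.65 min [  -1.1 -142.2] max [93.  -0.2]
mask [  190    16    88   135 11644] rect c,size,ang [ 43.7 -95.7] [140.1  90.1] 89.78 min [  -1.6 -166. ] max [ 89.  -25.5]
```

```bash
python3 -c "
from workcell import bot
print(bot.job_done())"
```

```text
the job is handed in; nothing more can be done
None
```

The job is handed in at about 38 s, without a pass/fail reply: the notebook measured home in the corner, the stamp was pressed fully down against both stops for about 0.9 s, and it stands released in its tray bay.

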